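# Charge the grinding jar

### The arm

A 6-joint arm with a two-finger parallel gripper is mounted at the origin on the work surface. World frame = base frame: x ahead of the robot, y to its left, z up, the work surface at z = 0. Lengths are in m, angles in rad, forces in N, time in s.
With the tool pointing down it reaches from about 0.375 to 0.975 m from the base axis. Payload 3.8 kg.
Tool frame: the origin (TCP) lies at the very end of the fingers, on their centre line; the grasp point (between the pads) lies 19 mm behind it; z points along the fingers, y is the direction in which the jaws open and shut (so a half turn about z gives the same grasp; the last joint's range is limited). The gripper opens to 85 mm and grips with 20 to 120 N. Pads are 22 mm wide; open, the fingers measure 114 mm over their backs; the gripper's body (76 mm by 85 mm) begins 54 mm behind the grasp point. The pads swing forward as they close: fully open they stand 13 mm farther back than shut.
Start: joints at [-1.145, 0.264, 1.604, -0, 1.274, -0.037], TCP at [0.301, -0.604, 0.231] pointing down, gripper open.
Joint ranges: [-2.63, 2.63], [-0.94, 2.18], [0.31, 2.57], [-1.31, 4.45], [0, 2.66], [-2.55, 2.55]. Speed limits (rad/s): [2.57, 2.57, 3.14, 3.14, 3.14, 3.14].

### API

Orientations are given as a rotation vector (axis times angle).
In Python, from workcell import read_state, read_camera, camera_info, finish_job gives the robot as it stands. The module is installed in compiled form; this text tells all that it offers.
- The arm moves only by the tool play_rows, never from a script. Its argument "motion" is a list of rows, each a list of 5 numbers: the shift along the tool's x, y, z in units of 1000 mm (1.0 is 1000 mm), then the turn about the tool's z in units of 2 pi rad (1.0 is 2 pi rad), then the finger opening in mm, from 0 to 85.4. A call has 1 to 5 rows; each row shifts and turns the commanded pose from where the row before left it, along the tool's axes as they then stand; what a row does not reach is not made up. A row lasts 1/8 s, in which the tool goes at most 62.5 mm and 10.7 degrees, less where a joint would pass 70% of its speed; a pose out of reach is approached as far as the arm can. A call with a number of a shift or a turn outside -1 to 1 is refused whole. A call with a gripper value outside its range is refused whole. The fingers move at their own pace and stop on an object; "squeeze" is the grip in N (left out, the last holds). Time passes only in rows, so rows that do not move let the fingers close. It gives the time, the measured TCP pose, the force and the opening at its end, in the units of the state.
- read_state(): the state, without advancing time (a new reading comes with each control period).
- read_camera(name): name is "scene" or "top"; returns the picture (480x640x3 uint8, red, green, blue); there is no depth.
- camera_info(name): a dict with "intrinsics" (3x3 intrinsics, pixels), "pose" (4x4, takes a point from camera to world coordinates). Camera axes: x right, y down, z forward; pixel columns grow to the right and rows downward; lengths in m; the calibration is good to about 2 mm. A picture is of the moment at which its call begins. camera_info takes no time and is no camera call.
- finish_job(): hands the job in, once; it reports no verdict.
The state is a dict: "time": time; "q": joint angles; "joint_vel": joint speeds; "joint_torque": joint torques, N m; "tool_pos": TCP position; "tcp_rot": TCP orientation; "wrist_force": force on the tool from outside, world axes, zero at the start; "torque": the same for the moment, N m; "width": opening from 0.0 (shut) to 1.0 (fully open).
Only numpy, scipy, OpenCV 4.12 (cv2) and the standard library are available. Lean on these libraries where they do the work, as an engineer would, in place of code of your own. Each camera call takes 0.05 s, during which the arm holds its last target. There are 200 camera calls.

### The job

Charge the grinding jar for the mill: first tip all three sample lumps off the steel pan into the jar, then pour all six steel balls from the beaker under the shelf on top of them. Set the empty pan flat and the empty beaker upright back down on the bench, let go of everything, and leave the bottle, the vial and the weight where they stand.

Things in the scene. Friction and masses are not known exactly. Their poses are not given: they have to be found in the camera images.
- jar: steel grinding jar, fixed, clamped on a 130 x 130 x 20 mm black base with four 16 mm high pegs at its corners; the jar stands upright on the base, outer diameter 108 mm at the rim, inner diameter about 97 mm, inner floor 26 mm and rim 85 mm above the bench. Origin: centre of the base's underside, on the bench, on the jar's axis
- tub: square grey waste tub, fixed, 100 x 100 x 70 mm, open on top, not needed. Origin: centre of its underside
- shelf: narrow white reagent shelf, fixed: board 85 mm deep (x), 440 mm wide (y), underside 156 mm and top 174 mm above the bench, small bottles and a box on it up to 240 mm high; two posts 40 x 14 mm at y = +-212 mm, x = 35 to 75 mm. Origin: on the bench below the middle of the board's front (robot-side) edge; x points in under the board, y along it. Open below and behind
- cup: white plastic beaker holding the six balls, no handle, standing below the front edge of the shelf; tapered: outer radius 27 mm at the foot, 34 mm at the rim, 75 mm high, wall 3 mm, floor 4 mm, about 60 g empty. Origin: centre of its underside, z up its axis to the mouth
- pan: steel sample pan holding the three lumps, about 130 g: flat floor 90 (x) x 64 (y) x 3 mm, walls 16 mm high and 3 mm thick on both sides and at the back, open at the front (+x), where lumps slide off. Straight tail handle along x at the back: bar 12 mm wide, 12 mm high, from x = -48 to -136 mm, its underside 20 mm and its top 32 mm above the bench. Origin: middle of the pan floor's underside, z up
- lump1: grey angular sample lump, 20 x 19 x 15 mm, 16 g, lying in the pan. Origin: centre of its underside
- lump2: grey angular sample lump, 20 x 19 x 15 mm, 16 g, lying in the pan. Origin: centre of its underside
- lump3: grey angular sample lump, 20 x 19 x 15 mm, 16 g, lying in the pan. Origin: centre of its underside
- ball1: steel grinding ball, diameter 18 mm, 24 g, in the cup at the start. Origin: its centre
- ball2: steel grinding ball, diameter 18 mm, 24 g, in the cup at the start. Origin: its centre
- ball3: steel grinding ball, diameter 18 mm, 24 g, in the cup at the start. Origin: its centre
- ball4: steel grinding ball, diameter 18 mm, 24 g, in the cup at the start. Origin: its centre
- ball5: steel grinding ball, diameter 18 mm, 24 g, in the cup at the start. Origin: its centre
- ball6: steel grinding ball, diameter 18 mm, 24 g, in the cup at the start. Origin: its centre
- bottle: amber bottle with blue cap, loose bystander, diameter 56, height 125 mm, at the left side. Origin: centre of its underside
- vial: small clear jar with white cap, loose bystander, diameter 32, height 60 mm, below the shelf to the cup's left. Origin: centre of its underside
- weight: steel cylinder (calibration weight), loose bystander, diameter 36, height 50 mm, below the shelf to the cup's right. Origin: centre of its underside
Not all that is in view belongs to the job. What is shaped like the cup but blue is not meant.

How it is judged:
By the outcome, as a careful person would: the job done as asked, in the order asked, and still so for the second after the job is handed in, with the robot touching nothing.
It also fails if it takes over 72 s, if anything falls off the work surface, if the arm or the gripper's body presses on something with over 40 N, if the wrist force passes 120 N, or if a joint passes its speed limit or range.

## Working session

There is one attempt and no reset: what is moved stays moved. The work goes in short steps, Python scripts to look and compute and a tool call to move; the robot and the scene stay as the last step left them, time stands still between calls to the robot, and variables do not carry over. Pictures are saved under pics/ and viewed, about 8 in all and at most 12, crops included, and the job is handed in when it is done.

Besides the shell and the picture viewer there is one more tool, called after "Emit:" as name([rows], argument=value, ...), one row to a line, values as JSON. play_rows: Moves the arm, as the interface text tells. Shifts and turns lie within -1 to 1; 1 stands for 1000 mm of shift or 2 pi rad of turn. Its arguments: {"type":"object","properties":{"motion":{"type":"array","items":{"type":"array","items":{"type":"number"}}},"squeeze":{"type":"number"}},"required":["motion"]}

```bash
mkdir -p pics; ls; cat > h.py <<'E'
import numpy as np, cv2
from workcell import read_state, read_camera, camera_info
from scipy.spatial.transform import Rotation as R
def ray(cam,u,v,z):
    i=camera_info(cam);K=np.array(i["intrinsics"]);T=np.array(i["pose"])
    d=T[:3,:3]@np.linalg.solve(K,[u,v,1.]);o=T[:3,3]
    return o+d*(z-o[2])/d[2]
def proj(cam,p):
    i=camera_info(cam);K=np.array(i["intrinsics"]);T=np.array(i["pose"])
    q=K@(T[:3,:3].T@(np.array(p)-T[:3,3]));return q[:2]/q[2]
def snap(cam,name):
    im=read_camera(cam);cv2.imwrite(f"pics/{name}.png",im[:,:,::-1]);return im
def st():
    s=read_state();print(round(s["time"],2),"q",np.round(s["q"],3),"p",np.round(s["tool_pos"],4),"\nR",np.round(R.from_rotvec(s["tcp_rot"]).as_matrix(),3).tolist(),"w",np.round(s["width"],3),"F",np.round(s["wrist_force"],1))
E
python3 - <<'E'
from h import *
st()
for c in("scene","top"):
    snap(c,c+"0");i=camera_info(c);print(np.round(i["pose"],3).tolist(),np.round(i["intrinsics"],1).tolist())
E
```

```text
pics
0.0 q [-1.145  0.265  1.605 -0.     1.274 -0.037] p [ 0.3011 -0.6033  0.2299] 
R [[0.895, 0.447, -0.001], [0.447, -0.895, 0.002], [0.0, -0.002, -1.0]] w 0.997 F [ 0.4 -0.7  0.2]
[[0.764, -0.558, 0.324, 0.243], [-0.645, -0.67, 0.368, -0.425], [0.011, -0.49, -0.872, 1.095], [0.0, 0.0, 0.0, 1.0]] [[587.7, 0.0, 321.4], [0.0, 587.7, 235.0], [0.0, 0.0, 1.0]]
[[-0.009, -0.994, 0.107, 0.545], [-1.0, 0.008, -0.008, 0.027], [0.007, -0.107, -0.994, 1.128], [0.0, 0.0, 0.0, 1.0]] [[534.9, 0.0, 317.9], [0.0, 534.9, 240.0], [0.0, 0.0, 1.0]]
```

View pics/scene0.png

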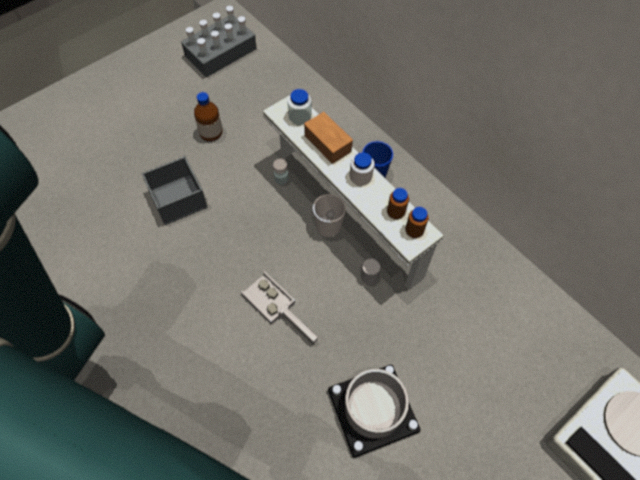

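View pics/top0.png

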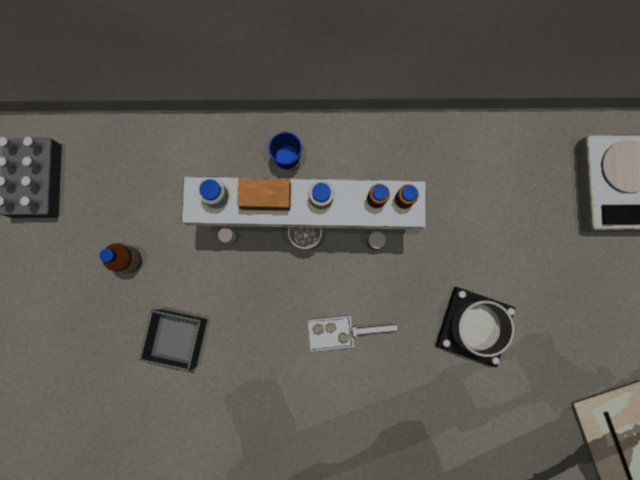

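Emit:
play_rows([
  [0, 0.06, -0.0, 0, 85],
  [0, 0.06, -0.03, 0, 85],
  [0, 0.06, -0.03, 0, 85],
  [0, 0.06, -0.03, 0, 85],
  [0, 0.06, 0, 0, 85],
])

```text
time: 0.72
tool_pos: [0.4275, -0.8569, 0.3209]
tcp_rot: [3.051, 0.719, 0.002]
wrist_force: [1.2, -2.3, 1.8]
width: 0.992
```

Emit:
play_rows([
  [0, 0.06, 0, 0, 85],
  [0, 0.06, 0, 0, 85],
  [0, 0.06, 0, 0, 85],
  [0, 0.06, 0, 0, 85],
  [0, 0.06, 0, 0, 85],
])

```text
time: 1.35
tool_pos: [0.4764, -0.9549, 0.2611]
tcp_rot: [2.888, 0.681, 0.061]
wrist_force: [-0.1, 0.1, -0.6]
width: 0.999
```

```bash
python3 - <<'E'
from h import *
st()
for n,u,v,z in [("jar rim",483,329,.085),("jar2",513,310,.02),("jarpeg tl",462,294,.02),("tr",512,311,.02),("bl",446,343,.02),("br",495,361,.02),("cup rim",305,233,.075),("cup l",287,233,.075),("cup r",323,233,.075),("cupbot",305,249,.075),("shelf fl",183,224,.174),("shelf fr",425,228,.174),("bl",184,178,.174),("pan fl",307,319,.016),("pan fr bottom",311,351,.016),("br",354,348,.016),("bl",351,317,.016),("handle end",397,328,.032),("handle start",354,331,.032),("vial",226,235,.06),("weight",377,239,.05)]:
    print(n,np.round(ray("top",u,v,z),4))
E
```

```text
1.35 q [-1.133  1.069  0.313  0.005  1.581 -0.024] p [ 0.4764 -0.9549  0.2611] 
R [[0.895, 0.439, 0.079], [0.446, -0.881, -0.159], [0.0, 0.178, -0.984]] w 0.999 F [-0.1  0.1 -0.6]
jar rim [ 0.4826 -0.2978  0.085 ]
jar2 [ 0.5168 -0.3816  0.02  ]
jarpeg tl [ 0.5505 -0.2776  0.02  ]
tr [ 0.5147 -0.3795  0.02  ]
bl [ 0.4511 -0.2411  0.02  ]
br [ 0.414  -0.3399  0.02  ]
cup rim [0.6733 0.0448 0.075 ]
cup l [0.6736 0.0805 0.075 ]
cup r [0.6731 0.0091 0.075 ]
cupbot [0.6415 0.045  0.075 ]
shelf fl [0.6794 0.2623 0.174 ]
shelf fr [ 0.6686 -0.173   0.174 ]
bl [0.7636 0.262  0.174 ]
pan fl [0.5022 0.0428 0.016 ]
pan fr bottom [0.4373 0.0351 0.016 ]
br [ 0.4425 -0.053   0.016 ]
bl [ 0.5054 -0.0479  0.016 ]
handle end [ 0.4831 -0.1397  0.032 ]
handle start [ 0.4779 -0.0524  0.032 ]
vial [0.6724 0.2037 0.06  ]
weight [ 0.6629 -0.1008  0.05  ]
```

```bash
cat >> h.py <<'E'
def plan(p,Rm,steps,prec=4):
    """steps: list of (target xyz, total turn [rev], n rows). prints rows; shift in axes at row start"""
    p=np.array(p,float);Rm=np.array(Rm,float);out=[]
    for tgt,turn,n in steps:
        for k in range(n):
            w=(np.array(tgt)-p)/(n-k); s=np.round(Rm.T@w,prec); t=round(turn/n,4)
            out.append([*map(float,s),t]); p=p+Rm@s; Rm=Rm@R.from_rotvec([0,0,2*np.pi*t]).as_matrix()
    for i in range(0,len(out),5): print(out[i:i+5])
    print("end",np.round(p,4),np.round(Rm,3).tolist());return p,Rm
def cur():
    s=read_state();return np.array(s["tool_pos"]),R.from_rotvec(s["tcp_rot"]).as_matrix()
E
python3 - <<'E'
from h import *
im=cv2.imread("pics/top0.png");g=cv2.cvtColor(im,cv2.COLOR_BGR2GRAY);hsv=cv2.cvtColor(im,cv2.COLOR_BGR2HSV)
m=((g>150)).astype(np.uint8);m[:300]=0;m[365:]=0;m[:,:295]=0;m[:,410:]=0
n,l,s,c=cv2.connectedComponentsWithStats(m)
for i in range(1,n): 
    if s[i,4]>30: print(s[i],c[i])
ys,xs=np.nonzero(m)
h=(xs>362)
P=np.array([ray("top",u,v,.032) for u,v in zip(xs[h],ys[h])]);F=np.array([ray("top",u,v,.005) for u,v in zip(xs[xs<350],ys[xs<350])])
line=cv2.fitLine(P[:,:2].astype(np.float32),cv2.DIST_L2,0,.01,.01).ravel();print("handle",line,P.mean(0),P.min(0),P.max(0))
r=cv2.minAreaRect(F[:,:2].astype(np.float32)*1000);print("floor",r)
crop=cv2.resize(im[150:380,180:540],None,fx=2.2,fy=2.2,interpolation=cv2.INTER_CUBIC);cv2.imwrite("pics/crop0.png",crop)
p,Rm=cur()
plan(p,Rm,[((.481,-.50,.26),-.1875,8),((.481,-.10,.13),0,8)])
E
```

```text
[309 317  40  32 641] [328.00468019 334.05616225]
[353 326  44  10 176] [374.18181818 329.35795455]
handle [ 0.0878676  -0.99613214  0.4816813  -0.1045816 ] [ 0.48168127 -0.1045816   0.032     ] [ 0.47563835 -0.13779752  0.032     ] [ 0.487212   -0.07061645  0.032     ]
floor ((474.1141052246094, -2.3988113403320312), (56.66749572753906, 81.6886215209961), 5.071943759918213)
[[0.0259, -0.0499, -0.0088, -0.0234], [0.0329, -0.0455, -0.0089, -0.0234], [0.0392, -0.0402, -0.0088, -0.0234], [0.0447, -0.034, -0.0089, -0.0234], [0.0492, -0.0271, -0.0088, -0.0234]]
[[0.0527, -0.0196, -0.0089, -0.0234], [0.0549, -0.0117, -0.0088, -0.0234], [0.0561, -0.0035, -0.0089, -0.0234], [0.0519, 0.0026, 0.0081, 0.0], [0.0519, 0.0026, 0.008, 0.0]]
[[0.0519, 0.0026, 0.0081, 0.0], [0.0519, 0.0026, 0.008, 0.0], [0.0519, 0.0025, 0.0081, 0.0], [0.0519, 0.0026, 0.008, 0.0], [0.0519, 0.0025, 0.0081, 0.0]]
[[0.0518, 0.0026, 0.008, 0.0]]
end [ 0.481 -0.1    0.13 ] [[-0.062, 0.995, 0.079], [0.985, 0.074, -0.159], [-0.164, 0.068, -0.984]]
```

View pics/crop0.png

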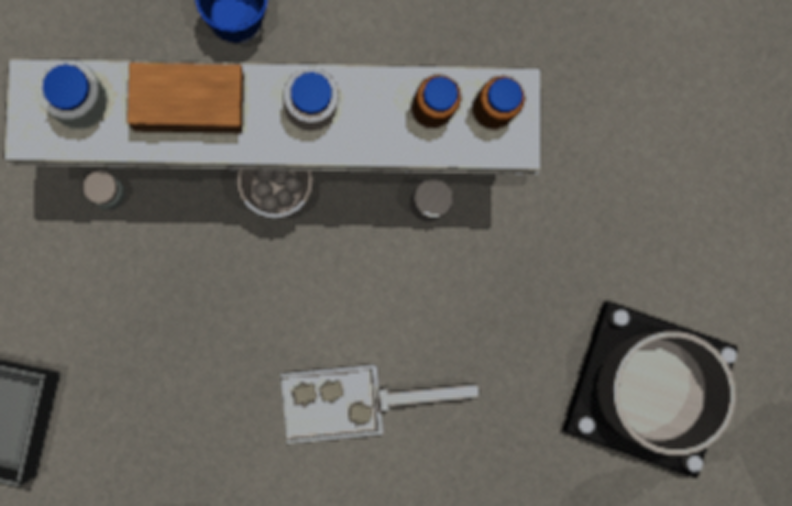

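Emit:
play_rows([
  [0.0259, -0.0499, -0.0088, -0.0234, 85],
  [0.0329, -0.0455, -0.0089, -0.0234, 85],
  [0.0392, -0.0402, -0.0088, -0.0234, 85],
  [0.0447, -0.034, -0.0089, -0.0234, 85],
  [0.0492, -0.0271, -0.0088, -0.0234, 60],
])

```text
time: 1.98
tool_pos: [0.4881, -0.6843, 0.2638]
tcp_rot: [2.473, 1.634, -0.032]
wrist_force: [-0.4, -0.1, 0.7]
width: 0.811
```

```bash
python3 -c "
from h import *
st()"
```

```text
1.98 q [-0.971  0.451  1.307 -0.026  1.206 -0.561] p [ 0.4881 -0.6843  0.2638] 
R [[0.397, 0.914, 0.08], [0.911, -0.381, -0.159], [-0.115, 0.136, -0.984]] w 0.811 F [-0.4 -0.1  0.7]
```

Emit:
play_rows([
  [0.0527, -0.0196, -0.0089, -0.0234, 60],
  [0.0549, -0.0117, -0.0088, -0.0234, 50],
  [0.0561, -0.0035, -0.0089, -0.0234, 50],
  [0.0519, 0.0026, 0.0081, 0.0, 50],
  [0.0519, 0.0026, 0.008, 0.0, 50],
])

```text
time: 2.6
tool_pos: [0.4994, -0.4142, 0.2317]
tcp_rot: [2.065, 2.135, -0.089]
wrist_force: [0.0, 0.4, 0.2]
width: 0.584
```

Emit:
play_rows([
  [0.0519, 0.0026, 0.0081, 0.0, 50],
  [0.0519, 0.0026, 0.008, 0.0, 50],
  [0.0519, 0.0026, 0.0081, 0.0, 50],
  [0.0519, 0.0026, 0.008, 0.0, 50],
  [0, 0, 0, 0, 50],
])

```text
time: 3.22
tool_pos: [0.5053, -0.2125, 0.1649]
tcp_rot: [2.064, 2.143, -0.091]
wrist_force: [0.1, -0.7, 0.2]
width: 0.584
```

```bash
python3 -c "
from h import *
st()"
```

```text
3.23 q [-3.680e-01 -2.000e-03  2.041e+00 -1.450e-01  9.790e-01 -3.320e-01] p [ 0.5053 -0.2125  0.1649] 
R [[-0.031, 0.997, 0.076], [0.987, 0.043, -0.158], [-0.16, 0.07, -0.985]] w 0.584 F [ 0.1 -0.7  0.2]
```

```bash
cat > fk.py <<'E'
from h import *
from scipy.optimize import least_squares
S=[([-1.145,.265,1.605,0,1.274,-.037],[.3011,-.6033,.2299],[[.895,.447,-.001],[.447,-.895,.002],[0,-.002,-1]]),
([-1.133,1.069,.313,.005,1.581,-.024],[.4764,-.9549,.2611],[[.895,.439,.079],[.446,-.881,-.159],[0,.178,-.984]]),
([-.971,.451,1.307,-.026,1.206,-.561],[.4881,-.6843,.2638],[[.397,.914,.08],[.911,-.381,-.159],[-.115,.136,-.984]]),
([-.368,-.002,2.041,-.145,.979,-.332],[.5053,-.2125,.1649],[[-.031,.997,.076],[.987,.043,-.158],[-.16,.07,-.985]])]
import json,os
if os.path.exists("log.json"): S+=json.load(open("log.json"))
def fk(q,P):
    r0,h,L1,L2,e,T,lat,o6=P
    Rz=lambda a:R.from_euler('z',a).as_matrix();Ry=lambda a:R.from_euler('y',a).as_matrix()
    A=Rz(q[0]);p=np.array([0,0,h])+A@[r0,lat,0];A=A@Ry(q[1]);p=p+A@[0,0,L1]
    A=A@Ry(q[2]);p=p+A@[e,0,L2];A=A@Rz(q[3])@Ry(q[4]);p=p+A@[0,0,T];return p,A@Rz(q[5]+o6)
def res(P): return np.concatenate([np.r_[(fk(q,P)[0]-p)*10,(fk(q,P)[1]-np.array(M)).ravel()*.5] for q,p,M in S]+[[1e-3*x for x in P[:7]]])
best=min((least_squares(res,[.0,.2,.45,.45,0,.25,.02,o]) for o in(0,1.57,3.14,-1.57)),key=lambda s:s.cost)
P=best.x
lo=np.array([-2.63,-.94,.31,-1.31,0,-2.55]);hi=-lo*1.0;hi=np.array([2.63,2.18,2.57,4.45,2.66,2.55])
def ik(p,M,seeds=6,q0=None):
    out=[]
    rng=np.random.default_rng(0)
    for k in range(seeds):
        s=q0 if (q0 is not None and k==0) else rng.uniform(lo,hi)
        r=least_squares(lambda q:np.r_[(fk(q,P)[0]-p)*5,(fk(q,P)[1]-M).ravel()],np.clip(s,lo+.01,hi-.01),bounds=(lo,hi))
        out.append((r.cost,r.x))
    return min(out,key=lambda t:t[0])
def log():
    s=read_state();L=json.load(open("log.json")) if os.path.exists("log.json") else []
    L.append([list(map(float,s["q"])),list(map(float,s["tool_pos"])),R.from_rotvec(s["tcp_rot"]).as_matrix().tolist()]);json.dump(L,open("log.json","w"))
E
python3 - <<'E'
from fk import *
print(np.round(P,4),best.cost)
for q,p,M in S: print(np.round((fk(q,P)[0]-p)*1000,1),np.round(np.abs(fk(q,P)[1]-M).max(),3))
def T(phi,al):
    phi,al=np.radians([phi,al]);n=np.array([np.cos(phi),np.sin(phi),0]);k=np.array([0,0,1.])
    d=np.sin(al)*n-np.cos(al)*k;x=np.cos(al)*n+np.sin(al)*k;return np.c_[x,np.cross(d,x),d]
for phi in(0,20,40):
  for nm,al,pos in (("pan",40,(.5,-.08,.02)),("jarpan",40,(.5,-.3,.26)),("cup",85,(.69,.06,.05)),("jarcup",85,(.49,-.28,.19))):
    for fl in ((0,180) if "jar" in nm else (0,)):
      c,q=ik(np.array(pos),T(phi,al)@R.from_euler('z',fl,degrees=True).as_matrix());print(phi,nm,fl,round(c,5),np.round(q,2))
p,Rm=cur()
plan(p,Rm,[((.4815,-.1,.08),-.007,3),((.4815,-.1,.009),0,2)])
E
```

```text
[0.0018 0.2541 0.5104 0.5654 0.0034 0.3468 0.025  1.5708] 3.5150351244899973e-06
[ 0.  -0.1  0.1] 0.001
[0.1 0.1 0. ] 0.001
[-0.  -0.  -0.1] 0.001
[-0.1 -0.1 -0. ] 0.0
0 pan 0 0.00181 [-0.37 -0.02  2.57  1.74  0.24 -0.47]
0 jarpan 0 0.0 [-0.89 -0.22  2.2   0.74  0.83  0.26]
0 jarpan 180 0.01877 [-0.77 -0.25  2.17  0.51  0.77 -2.55]
0 cup 0 0.0 [ 0.1   0.7   2.4   3.24  1.44 -1.57]
0 jarcup 0 0.0 [-1.17  0.23  2.55  1.92  1.35 -1.23]
0 jarcup 180 0.0 [-1.17  0.23  2.55  1.92  1.35  1.91]
20 pan 0 0.0 [-0.57  0.05  2.52  1.41  0.54 -0.6 ]
20 jarpan 0 0.0 [-0.97 -0.08  2.08  0.78  1.09 -0.1 ]
20 jarpan 180 0.07933 [-1.09 -0.04  2.2   1.05  1.09  2.55]
20 cup 0 0.0 [-0.23  0.7   2.37  2.56  1.42 -1.53]
20 jarcup 0 0.0 [-1.24  0.37  2.32  1.52  1.5  -1.12]
20 jarcup 180 0.0 [-1.24  0.37  2.32  1.52  1.5   2.02]
40 pan 0 0.0 [-0.66  0.17  2.39  1.11  0.78 -0.69]
40 jarpan 0 0.0 [-0.98  0.07  1.93  0.72  1.31 -0.36]
40 jarpan 180 0.0262 [-1.04  0.09  1.98  0.82  1.31  2.55]
40 cup 0 0.0 [-0.42  0.73  2.21  2.    1.4  -1.38]
40 jarcup 0 0.0 [-1.19  0.51  2.07  1.25  1.67 -1.04]
40 jarcup 180 0.0 [-1.19  0.51  2.07  1.25  1.67  2.11]
[[0.0418, -0.0083, 0.0214, -0.0023], [0.0419, -0.0077, 0.0213, -0.0023], [0.042, -0.007, 0.0214, -0.0023], [0.0058, -0.0023, 0.035, 0.0], [0.0058, -0.0022, 0.0349, 0.0]]
end [ 0.4815 -0.1     0.009 ] [[-0.074, 0.994, 0.076], [0.984, 0.086, -0.158], [-0.163, 0.063, -0.985]]
```

Emit:
play_rows([
  [0.0418, -0.0083, 0.0214, -0.0023, 50],
  [0.0419, -0.0077, 0.0213, -0.0023, 50],
  [0.042, -0.007, 0.0214, -0.0023, 50],
  [0.0058, -0.0023, 0.035, 0.0, 50],
  [0, 0, 0, 0, 50],
], squeeze=60)

```text
time: 3.85
tool_pos: [0.4816, -0.1038, 0.0442]
tcp_rot: [2.022, 2.184, -0.1]
wrist_force: [-0.8, 0.6, -0.3]
width: 0.586
```

```bash
python3 - <<'E'
from fk import *
log();st();p,Rm=cur()
p,Rm=plan(p,Rm,[((.4815,-.1,.009),0,3)])
plan(p,Rm,[((.4815,-.1,.055),0,2),((.46,-.13,.055),55/360,6)])
E
```

```text
3.85 q [-0.16   0.068  2.227 -0.214  0.759 -0.088] p [ 0.4816 -0.1038  0.0442] 
R [[-0.071, 0.995, 0.074], [0.984, 0.082, -0.16], [-0.165, 0.061, -0.984]] w 0.586 F [-0.8  0.6 -0.3]
[[0.0032, -0.0007, 0.0113, 0.0], [0.0032, -0.0006, 0.0113, 0.0], [0.0032, -0.0007, 0.0114, 0.0]]
end [ 0.4815 -0.1     0.009 ] [[-0.071, 0.995, 0.074], [0.984, 0.082, -0.16], [-0.165, 0.061, -0.984]]
[[-0.0038, 0.0014, -0.0226, 0.0], [-0.0038, 0.0015, -0.0227, 0.0], [-0.0047, -0.004, 0.0005, 0.0255], [-0.0052, -0.0032, 0.0005, 0.0255], [-0.0057, -0.0023, 0.0006, 0.0255]]
[[-0.006, -0.0014, 0.0005, 0.0255], [-0.0061, -0.0004, 0.0006, 0.0255], [-0.0061, 0.0006, 0.0005, 0.0255]]
end [ 0.46  -0.13   0.055] [[0.775, 0.628, 0.074], [0.63, -0.76, -0.16], [-0.044, 0.17, -0.984]]
```

Emit:
play_rows([
  [0.0032, -0.0007, 0.0113, 0.0, 50],
  [0.0032, -0.0006, 0.0113, 0.0, 50],
  [0.0032, -0.0007, 0.0114, 0.0, 20],
  [0, 0, 0, 0, 5],
  [0, 0, 0, 0, 5],
], squeeze=60)

```text
time: 4.47
tool_pos: [0.4839, -0.1001, 0.0113]
tcp_rot: [2.02, 2.181, -0.096]
wrist_force: [-0.6, -0.0, -0.1]
width: 0.126
```

Emit:
play_rows([
  [0, 0, 0, 0, 5],
  [0, 0, 0, 0, 5],
  [-0.0038, 0.0014, -0.0226, 0.0, 5],
  [-0.0038, 0.0015, -0.0227, 0.0, 5],
  [0, 0, 0, 0, 5],
])

```text
time: 5.1
tool_pos: [0.4864, -0.1003, 0.0596]
tcp_rot: [2.017, 2.177, -0.09]
wrist_force: [-0.1, 0.2, -2.0]
width: 0.128
```

```bash
python3 - <<'E'
from fk import *
log();st();p,Rm=cur()
snap("top","lift1")
p,Rm=plan(p,Rm,[((.505,-.115,.055),55/360,6)])
plan(p,Rm,[((.505,-.115,.012),0,2)])
E
```

```text
5.1 q [-0.151  0.044  2.217 -0.209  0.781 -0.086] p [ 0.4864 -0.1003  0.0596] 
R [[-0.069, 0.994, 0.085], [0.984, 0.082, -0.161], [-0.167, 0.073, -0.983]] w 0.128 F [-0.1  0.2 -2. ]
[[-0.0025, 0.0028, 0.0014, 0.0255], [-0.002, 0.0032, 0.0014, 0.0255], [-0.0015, 0.0035, 0.0014, 0.0255], [-0.0009, 0.0037, 0.0014, 0.0255], [-0.0003, 0.0037, 0.0014, 0.0255]]
[[0.0003, 0.0038, 0.0015, 0.0255]]
end [ 0.505 -0.115  0.055] [[0.776, 0.625, 0.085], [0.63, -0.76, -0.161], [-0.036, 0.178, -0.983]]
[[0.0008, -0.0039, 0.0211, 0.0], [0.0008, -0.0038, 0.0212, 0.0]]
end [ 0.505 -0.115  0.012] [[0.776, 0.625, 0.085], [0.63, -0.76, -0.161], [-0.036, 0.178, -0.983]]
```

View pics/lift1.png

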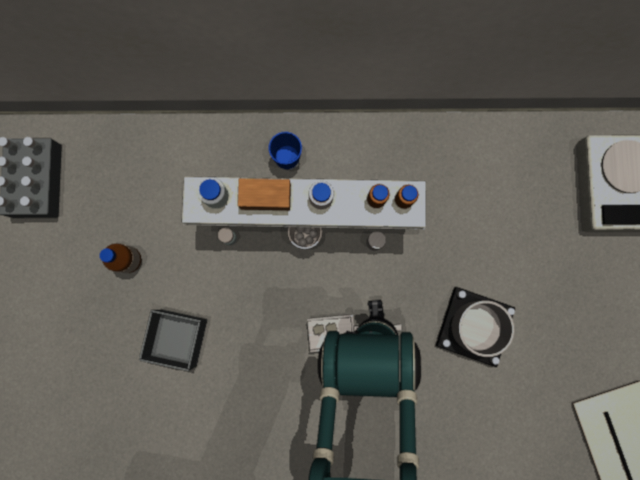

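Emit:
play_rows([
  [-0.0025, 0.0028, 0.0014, 0.0255, 5],
  [-0.002, 0.0032, 0.0014, 0.0255, 5],
  [-0.0015, 0.0035, 0.0014, 0.0255, 5],
  [-0.0009, 0.0037, 0.0014, 0.0255, 5],
  [-0.0003, 0.0037, 0.0014, 0.0255, 5],
])

```text
time: 5.78
tool_pos: [0.4984, -0.1121, 0.0519]
tcp_rot: [2.705, 1.21, 0.008]
wrist_force: [-0.3, -0.5, -1.4]
width: 0.129
```

Emit:
play_rows([
  [0.0003, 0.0038, 0.0015, 0.0255, 5],
  [0.0008, -0.0039, 0.0211, 0.0, 5],
  [0.0008, -0.0038, 0.018, 0.0, 5],
  [0, 0, 0.006, 0, 5],
  [0, 0, 0, 0, 5],
], squeeze=20)

```text
time: 6.4
tool_pos: [0.5015, -0.115, 0.0063]
tcp_rot: [2.792, 0.997, 0.027]
wrist_force: [-4.8, 2.0, 6.4]
width: 0.126
```

```bash
python3 - <<'E'
from fk import *
log();st();p,Rm=cur()
E
```

```text
6.4 q [-0.176  0.168  2.206 -0.232  0.677  0.883] p [ 0.5015 -0.115   0.0063] 
R [[0.775, 0.627, 0.077], [0.63, -0.76, -0.16], [-0.042, 0.172, -0.984]] w 0.126 F [-4.8  2.   6.4]
```

Emit:
play_rows([
  [0, 0, 0, 0, 14],
  [0, 0, 0, 0, 18],
  [0, 0, 0, 0, 40],
  [0, 0, -0.03, 0, 50],
  [0, 0, -0.05, 0, 50],
], squeeze=60)

```text
time: 7.02
tool_pos: [0.4943, -0.102, 0.0845]
tcp_rot: [2.792, 0.997, 0.026]
wrist_force: [-0.2, -0.6, 0.3]
width: 0.59
```

```bash
python3 - <<'E'
from fk import *
log();st();p,Rm=cur()
p,Rm=plan(p,Rm,[((.51,.30,.36),0,9),((.51,.76,.36),0,8)])
E
```

```text
7.03 q [-0.152  0.029  2.177 -0.197  0.846  0.857] p [ 0.4943 -0.102   0.0845] 
R [[0.776, 0.627, 0.075], [0.63, -0.76, -0.159], [-0.043, 0.171, -0.984]] w 0.59 F [-0.2 -0.6  0.3]
[[0.0282, -0.0276, -0.0371, 0.0], [0.0282, -0.0276, -0.0371, 0.0], [0.0282, -0.0276, -0.0371, 0.0], [0.0282, -0.0276, -0.0371, 0.0], [0.0281, -0.0276, -0.0371, 0.0]]
[[0.0282, -0.0277, -0.0372, 0.0], [0.0281, -0.0276, -0.0371, 0.0], [0.0282, -0.0277, -0.0372, 0.0], [0.0281, -0.0276, -0.0371, 0.0], [0.0362, -0.0437, -0.0092, 0.0]]
[[0.0362, -0.0437, -0.0092, 0.0], [0.0362, -0.0437, -0.0092, 0.0], [0.0362, -0.0437, -0.0092, 0.0], [0.0362, -0.0437, -0.0091, 0.0], [0.0363, -0.0437, -0.0092, 0.0]]
[[0.0362, -0.0438, -0.0091, 0.0], [0.0363, -0.0437, -0.0092, 0.0]]
end [0.51 0.76 0.36] [[0.776, 0.627, 0.075], [0.63, -0.76, -0.159], [-0.043, 0.171, -0.984]]
```

Emit:
play_rows([
  [0.0282, -0.0276, -0.0371, 0, 50],
  [0.0282, -0.0276, -0.0371, 0, 50],
  [0.0282, -0.0276, -0.0371, 0, 50],
  [0.0282, -0.0276, -0.0371, 0, 50],
  [0.0282, -0.0276, -0.0371, 0, 50],
])

```text
time: 7.65
tool_pos: [0.5043, 0.1226, 0.2397]
tcp_rot: [2.79, 0.996, 0.033]
wrist_force: [0.4, -0.3, -0.4]
width: 0.582
```

Emit:
play_rows([
  [0.0282, -0.0276, -0.0371, 0, 50],
  [0.0282, -0.0276, -0.0371, 0, 50],
  [0.0282, -0.0276, -0.0371, 0, 50],
  [0.0362, -0.0437, -0.0092, 0, 50],
  [0.0362, -0.0437, -0.0092, 0, 50],
])

```text
time: 8.28
tool_pos: [0.5094, 0.3721, 0.3311]
tcp_rot: [2.791, 0.996, 0.035]
wrist_force: [0.9, 0.8, 1.0]
width: 0.59
```

Emit:
play_rows([
  [0.0362, -0.0437, -0.0092, 0, 50],
  [0.0362, -0.0437, -0.0092, 0, 50],
  [0.0362, -0.0437, -0.0092, 0, 50],
  [0.0362, -0.0437, -0.0092, 0, 50],
  [0.0362, -0.0437, -0.0092, 0, 50],
])

```text
time: 8.9
tool_pos: [0.5089, 0.6594, 0.3298]
tcp_rot: [2.79, 0.996, 0.032]
wrist_force: [0.9, -0.2, -0.0]
width: 0.588
```

Emit:
play_rows([
  [0.0362, -0.0437, -0.0092, 0, 50],
  [0.053, -0.011, -0.025, 0, 50],
  [0.053, -0.011, -0.025, 0, 50],
  [0.053, -0.011, -0.025, 0, 50],
  [0.053, -0.011, -0.025, 0, 50],
])

```text
time: 9.52
tool_pos: [0.5679, 0.7897, 0.3592]
tcp_rot: [2.838, 1.027, 0.17]
wrist_force: [-0.0, -0.2, 0.9]
width: 0.585
```

```bash
python3 - <<'E'
from fk import *
log();st()
snap("top","pan2")
im=cv2.imread("pics/pan2.png");g=cv2.cvtColor(im,cv2.COLOR_BGR2GRAY)
m=(g>150).astype(np.uint8);m[:255]=0;m[375:]=0;m[:,250:260]=0;m[:,:260]=0;m[:,445:]=0
ys,xs=np.nonzero(m);print(len(xs),xs.min(),xs.max(),ys.min(),ys.max())
cv2.imwrite("pics/pan2c.png",cv2.resize(im[240:390,240:480],None,fx=3,fy=3,interpolation=cv2.INTER_CUBIC))
E
```

```text
9.53 q [ 0.98   0.969  0.311 -0.169  1.837  1.81 ] p [0.5679 0.7897 0.3592] 
R [[0.764, 0.629, 0.146], [0.642, -0.763, -0.073], [0.065, 0.15, -0.987]] w 0.585 F [-0.  -0.2  0.9]
857 329 444 261 343
```

View pics/pan2c.png

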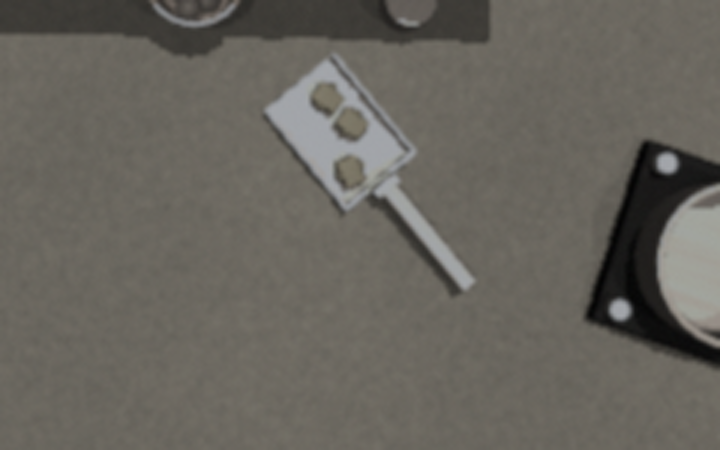

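Emit:
play_rows([
  [0.058, -0.013, -0.014, 0, 50],
  [0.058, -0.013, -0.011, 0, 50],
  [0.06, -0.013, -0.008, 0, 50],
  [0.06, -0.013, -0.005, 0, 50],
  [0.06, -0.013, -0.002, 0, 50],
])

```text
time: 10.2
tool_pos: [0.6267, 0.8527, 0.3422]
tcp_rot: [2.912, 1.081, 0.452]
wrist_force: [0.0, 0.0, -0.3]
width: 0.585
```

Emit:
play_rows([
  [0.06, -0.013, 0, 0, 50],
  [0.06, -0.013, 0.003, 0, 50],
  [0.06, -0.013, 0.006, 0, 50],
  [0.06, -0.013, 0.009, 0, 50],
  [0.06, -0.013, 0.012, 0, 50],
])

```text
time: 10.82
tool_pos: [0.6858, 0.9179, 0.325]
tcp_rot: [-2.752, -1.049, -0.701]
wrist_force: [-0.2, -0.4, 0.7]
width: 0.581
```

```bash
python3 - <<'E'
from fk import *
log();st()
p,Rm=cur();d=Rm[:,2];print("alpha",np.degrees(np.arccos(-d[2])),"az",np.degrees(np.arctan2(d[1],d[0])))
a=ray("top",396,335,.03);b=ray("top",368.3,302.3,.03);print(a,b,np.degrees(np.arctan2(*(b-a)[1::-1])))
E
```

```text
10.82 q [ 0.956  1.04   0.311 -0.164  1.338  1.799] p [0.6858 0.9179 0.325 ] 
R [[0.654, 0.654, 0.38], [0.602, -0.754, 0.263], [0.459, 0.057, -0.887]] w 0.581 F [-0.2 -0.4  0.7]
alpha 27.551616136272894 az 34.69846404974231
[ 0.46892963 -0.13765305  0.03      ] [ 0.53530913 -0.08269855  0.03      ] 39.62079790179087
```

Emit:
play_rows([
  [0.06, -0.013, 0.014, 0, 50],
  [0.058, -0.013, 0.017, 0, 50],
  [0.058, -0.013, 0.02, 0, 50],
  [0.057, -0.013, 0.022, 0, 50],
  [0.056, -0.013, 0.025, 0, 50],
])

```text
time: 11.45
tool_pos: [0.7373, 0.9801, 0.3146]
tcp_rot: [-2.572, -1.008, -0.926]
wrist_force: [-0.4, 0.5, -0.4]
width: 0.582
```

```bash
cat >> fk.py <<'E'
def info(Rm):
    d=Rm[:,2];return "alpha %.1f az %.1f yz %.3f xaz %.1f"%(np.degrees(np.arccos(-d[2])),np.degrees(np.arctan2(d[1],d[0])),Rm[2,1],np.degrees(np.arctan2(Rm[1,0],Rm[0,0])))
def ikpath(p,Rm,steps,q0,each=4):
    """check IK along straight steps"""
    p=np.array(p,float);q=np.array(q0)
    for tgt,turn,n in steps:
        t0=p.copy();R0=Rm
        for k in range(1,each+1):
            pp=t0+(np.array(tgt)-t0)*k/each;MM=R0@R.from_rotvec([0,0,2*np.pi*turn*k/each]).as_matrix()
            c,q=ik(pp,MM,1,q);print(np.round(pp,3),round(c,6),np.round(q,2))
        p=pp;Rm=MM
    return q
E
python3 - <<'E'
from fk import *
log();st()
p,Rm=cur();print(info(Rm))
t=np.arctan2(-Rm[2,1],Rm[2,0]);# turn to make y horizontal: y' = -sin t x + cos t y
for s in (1,-1):
    M=Rm@R.from_rotvec([0,0,s*t]).as_matrix();print(s,t/2/np.pi,info(M))
h=np.array([.506,-.107,.026])
M=min((Rm@R.from_rotvec([0,0,s*t]).as_matrix() for s in(1,-1)),key=lambda M:abs(M[2,1]))
tcp=h+.015*M[:,2];print("tcp",tcp)
q=read_state()["q"]
ikpath(p,M,[((.50,.45,.30),0,1),(tcp-np.array([0,0,.12]) *-1,0,1),(tcp,0,1)],q)
E
```

```text
11.45 q [ 0.946  1.089  0.311 -0.161  1.075  1.797] p [0.7373 0.9801 0.3146] 
R [[0.565, 0.675, 0.475], [0.531, -0.738, 0.417], [0.632, 0.017, -0.775]] w 0.582 F [-0.4  0.5 -0.4]
alpha 39.2 az 41.3 yz 0.017 xaz 43.2
1 -0.00427375090576751 alpha 39.2 az 41.3 yz 0.034 xaz 45.2
-1 -0.00427375090576751 alpha 39.2 az 41.3 yz 0.000 xaz 41.3
tcp [ 0.51313006 -0.10074585  0.01437899]
[0.678 0.848 0.311] 0.0 [ 0.91  0.65  1.06 -0.18  0.76  1.85]
[0.619 0.715 0.307] 0.0 [ 0.86  0.37  1.48 -0.16  0.63  1.81]
[0.559 0.583 0.304] 0.0 [ 0.8   0.11  1.8  -0.09  0.55  1.71]
[0.5  0.45 0.3 ] 0.0 [ 0.68 -0.16  2.07  0.04  0.55  1.51]
[0.503 0.312 0.259] 0.0 [ 0.39 -0.29  2.25  0.39  0.56  0.98]
[0.507 0.175 0.217] 0.0 [ 0.01 -0.33  2.36  0.7   0.69  0.41]
[0.51  0.037 0.176] 0.0 [-0.37 -0.23  2.37  0.85  0.85 -0.05]
[ 0.513 -0.101  0.134] 0.0 [-0.67 -0.02  2.28  0.87  0.96 -0.37]
[ 0.513 -0.101  0.104] 0.0 [-0.67  0.03  2.3   0.91  0.91 -0.44]
[ 0.513 -0.101  0.074] 0.0 [-0.67  0.09  2.31  0.95  0.87 -0.51]
[ 0.513 -0.101  0.044] 0.0 [-0.67  0.15  2.33  1.01  0.83 -0.59]
[ 0.513 -0.101  0.014] 0.0 [-0.67  0.21  2.33  1.07  0.79 -0.68]
```

```bash
python3 - <<'E'
from fk import *
p,Rm=cur()
plan(p,Rm,[((.50,.45,.30),.004,10),((.513,-.101,.134),0,10)],3)
E
```

```text
[[-0.042, 0.023, -0.032, 0.0004], [-0.042, 0.023, -0.032, 0.0004], [-0.042, 0.023, -0.032, 0.0004], [-0.042, 0.023, -0.032, 0.0004], [-0.042, 0.024, -0.032, 0.0004]]
[[-0.043, 0.024, -0.032, 0.0004], [-0.042, 0.024, -0.033, 0.0004], [-0.042, 0.024, -0.032, 0.0004], [-0.042, 0.024, -0.033, 0.0004], [-0.043, 0.024, -0.032, 0.0004]]
[[-0.038, 0.042, -0.01, 0.0], [-0.038, 0.042, -0.009, 0.0], [-0.038, 0.042, -0.01, 0.0], [-0.038, 0.042, -0.009, 0.0], [-0.038, 0.042, -0.01, 0.0]]
[[-0.038, 0.042, -0.009, 0.0], [-0.038, 0.042, -0.01, 0.0], [-0.038, 0.043, -0.009, 0.0], [-0.038, 0.042, -0.01, 0.0], [-0.038, 0.043, -0.009, 0.0]]
end [ 0.5131 -0.1013  0.1334] [[0.581, 0.66, 0.475], [0.512, -0.751, 0.417], [0.632, 0.001, -0.775]]
```

Emit:
play_rows([
  [-0.042, 0.023, -0.032, 0.0004, 50],
  [-0.042, 0.023, -0.032, 0.0004, 50],
  [-0.042, 0.023, -0.032, 0.0004, 50],
  [-0.042, 0.023, -0.032, 0.0004, 50],
  [-0.042, 0.024, -0.032, 0.0004, 50],
])

```text
time: 12.08
tool_pos: [0.63, 0.736, 0.3136]
tcp_rot: [-2.573, -0.991, -0.927]
wrist_force: [0.9, 0.1, 1.8]
width: 0.588
```

Emit:
play_rows([
  [-0.042, 0.024, -0.032, 0.0004, 50],
  [-0.042, 0.024, -0.033, 0.0004, 50],
  [-0.042, 0.024, -0.032, 0.0004, 50],
  [-0.042, 0.024, -0.033, 0.0004, 50],
  [-0.042, 0.024, -0.032, 0.0004, 50],
])

```text
time: 12.7
tool_pos: [0.5122, 0.4703, 0.3078]
tcp_rot: [-2.577, -0.975, -0.926]
wrist_force: [0.2, -0.5, 0.4]
width: 0.587
```

Emit:
play_rows([
  [-0.038, 0.042, -0.01, 0, 50],
  [-0.038, 0.042, -0.009, 0, 50],
  [-0.038, 0.042, -0.01, 0, 50],
  [-0.038, 0.042, -0.009, 0, 50],
  [-0.038, 0.042, -0.01, 0, 50],
])

```text
time: 13.32
tool_pos: [0.5192, 0.1939, 0.2257]
tcp_rot: [-2.581, -0.98, -0.929]
wrist_force: [-0.4, 0.0, -0.4]
width: 0.582
```

Emit:
play_rows([
  [-0.038, 0.042, -0.01, 0, 40],
  [-0.038, 0.042, -0.009, 0, 30],
  [-0.038, 0.042, -0.01, 0, 30],
  [-0.038, 0.042, -0.009, 0, 30],
  [-0.03, 0.032, -0.007, 0, 30],
])

```text
time: 13.95
tool_pos: [0.5243, -0.0721, 0.146]
tcp_rot: [-2.59, -0.981, -0.924]
wrist_force: [1.3, 0.5, 0.1]
width: 0.354
```

```bash
python3 - <<'E'
from fk import *
st();p,Rm=cur();print(info(Rm))
h=np.array([.506,-.107,.026]);tcp=h+.015*Rm[:,2]
p,Rm=plan(p,Rm,[(tcp+[0,0,.08],(-Rm[2,1]/.63)/6.28*-1,2),(tcp+[0,0,.004],0,3)],3)
E
```

```text
13.95 q [-0.598 -0.064  2.29   0.868  0.917 -0.301] p [ 0.5243 -0.0721  0.146 ] 
R [[0.579, 0.659, 0.48], [0.519, -0.752, 0.406], [0.628, 0.015, -0.778]] w 0.354 F [1.3 0.5 0.1]
alpha 38.9 az 40.2 yz 0.015 xaz 41.9
[[-0.027, 0.007, 0.012, np.float64(0.0019)], [-0.027, 0.007, 0.011, np.float64(0.0019)], [-0.016, -0.0, 0.02, 0.0], [-0.016, -0.0, 0.02, 0.0], [-0.016, -0.0, 0.019, 0.0]]
end [ 0.5129 -0.1012  0.0182] [[0.595, 0.645, 0.48], [0.501, -0.764, 0.406], [0.629, -0.0, -0.778]]
```

Emit:
play_rows([
  [-0.027, 0.007, 0.012, 0.0019, 30],
  [-0.027, 0.007, 0.011, 0.0019, 30],
  [-0.016, 0, 0.02, 0, 30],
  [-0.016, 0, 0.02, 0, 30],
  [-0.014, 0, 0.016, 0, 30],
], squeeze=90)

```text
time: 14.58
tool_pos: [0.5123, -0.0992, 0.0205]
tcp_rot: [-2.595, -0.95, -0.915]
wrist_force: [-0.0, 0.3, -0.2]
width: 0.351
```

Emit:
play_rows([
  [0, 0, 0, 0, 30],
  [0, 0, 0, 0, 5],
  [0, 0, 0, 0, 5],
  [0, 0, 0, 0, 5],
  [0, 0, 0, 0, 5],
])

```text
time: 15.2
tool_pos: [0.5113, -0.0978, 0.0201]
tcp_rot: [-2.592, -0.947, -0.913]
wrist_force: [-1.1, -3.7, 8.1]
width: 0.112
```

```bash
python3 - <<'E'
from fk import *
st();p,Rm=cur();print(info(Rm));g=p-.019*Rm[:,2];print("grasp pt",g)
s=read_state();cv2.imwrite("pics/grip2.png",cv2.resize(snap("scene","grip2full")[200:400,180:420,::-1],None,fx=3,fy=3))
# pan pour geometry: front edge centre relative to grip point, pan frame f along x_t horizontal az, flat
f=np.array([np.cos(np.radians(39.6)),np.sin(np.radians(39.6)),0]);k=np.array([0,0,1.])
hx=np.dot(g-np.array([.469,-.138,.03]),f);print("dist from handle end",hx)
E
```

```text
15.2 q [-0.666  0.188  2.341  1.057  0.786 -0.64 ] p [ 0.5113 -0.0978  0.0201] 
R [[0.596, 0.646, 0.477], [0.5, -0.763, 0.409], [0.628, -0.006, -0.778]] w 0.112 F [-1.1 -3.7  8.1]
alpha 38.9 az 40.6 yz -0.006 xaz 40.0
grasp pt [ 0.50222079 -0.10554449  0.03490848]
dist from handle end 0.0462849765211816
```

View pics/grip2.png

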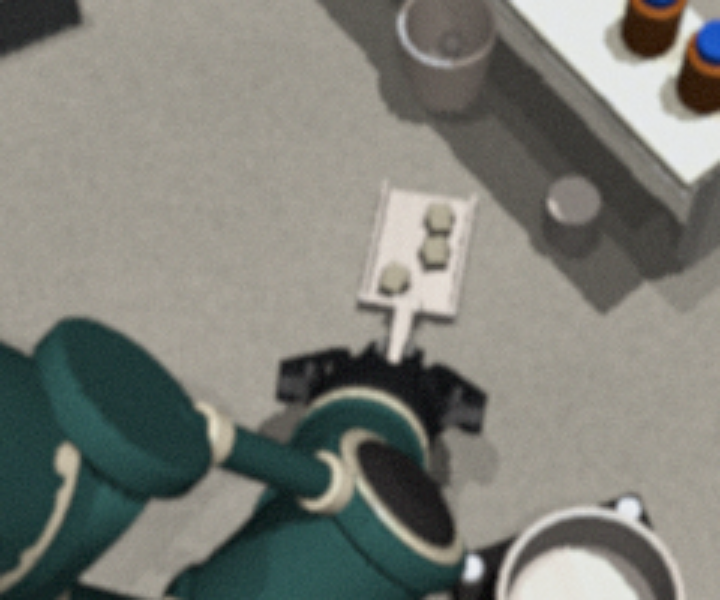

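Emit:
play_rows([
  [0, 0, 0, 0, 25],
  [0, 0, 0.008, 0, 25],
  [0, 0, 0, 0, 5],
  [0, 0, 0, 0, 5],
  [0, 0, 0, 0, 5],
], squeeze=90)

```text
time: 15.88
tool_pos: [0.5124, -0.0923, 0.0107]
tcp_rot: [-2.59, -0.944, -0.906]
wrist_force: [0.3, 1.1, -1.6]
width: 0.125
```

Emit:
play_rows([
  [0, 0, 0, 0, 5],
  [-0.019, 0, -0.023, 0, 5],
  [-0.019, 0, -0.023, 0, 5],
  [-0.019, 0, -0.023, 0, 5],
  [0, 0, 0, 0, 5],
])

```text
time: 16.5
tool_pos: [0.4454, -0.1511, 0.0292]
tcp_rot: [-2.594, -0.942, -0.907]
wrist_force: [0.9, 0.0, -1.6]
width: 0.123
```

```bash
python3 - <<'E'
from fk import *
st()
E
```

```text
16.5 q [-0.869  0.143  2.369  0.932  0.894 -0.698] p [ 0.4454 -0.1511  0.0292] 
R [[0.6, 0.644, 0.474], [0.498, -0.765, 0.409], [0.626, -0.01, -0.78]] w 0.123 F [ 0.9  0.  -1.6]
```

```bash
cat > pour.py <<'E'
from fk import *
J=np.array([.482,-.298])
def pour(v0w,p,Rm,q,sched,gb=.019):
    """v0w: lip vector from grasp point, in world at the start pose; sched: list of (theta deg, lip xy offset behind, lip z)"""
    R0=Rm.copy();d=R0[:,2];rows=[]
    for th,off,z in sched:
        Q=R.from_rotvec(np.radians(th)*d).as_matrix();v=Q@v0w;h=v[:2]/np.linalg.norm(v[:2])
        G=np.r_[J-off*h,z]-v;tcp=G+gb*d;rows.append((th,tcp,Q@R0))
        c,q=ik(tcp,Q@R0,1,q);s=Q@np.array([-v0w[1],v0w[0],0])/np.linalg.norm(v0w[:2])
        print(th,"tcp",np.round(tcp,3),"fz %.2f sz %.2f"%(v[2]/np.linalg.norm(v),s[2]),"c",round(c,6),np.round(q,2))
    return rows
E
python3 - <<'E'
from pour import *
p,Rm=cur();q=read_state()["q"]
f=np.array([np.cos(np.radians(40)),np.sin(np.radians(40)),0]);v0=.130*f-np.array([0,0,.023])
t=[(0,.01,.18),(20,.01,.17),(40,.01,.16),(60,.01,.15),(80,.015,.145),(90,.015,.135),(100,.015,.13),(110,.015,.125),(120,.015,.12),(130,.015,.115),(140,.015,.11),(150,.01,.105)]
r=pour(v0,p,Rm,q,t)
plan(p,Rm,[((.43,-.20,.15),0,3),(r[0][1],0,4)],3)
E
```

```text
0 tcp [ 0.384 -0.38   0.188] fz -0.17 sz 0.00 c 0.0 [-1.22  0.17  1.96  0.64  1.35 -0.6 ]
20 tcp [ 0.367 -0.353  0.182] fz -0.20 sz 0.21 c 0.0 [-1.23  0.12  2.03  0.64  1.34 -0.27]
40 tcp [ 0.358 -0.323  0.182] fz -0.28 sz 0.40 c 0.0 [-1.23  0.06  2.09  0.64  1.33  0.08]
60 tcp [ 0.359 -0.295  0.186] fz -0.39 sz 0.54 c 0.0 [-1.2   0.    2.14  0.65  1.33  0.45]
80 tcp [ 0.365 -0.27   0.199] fz -0.52 sz 0.61 c 0.0 [-1.17 -0.05  2.16  0.66  1.33  0.84]
90 tcp [ 0.374 -0.26   0.199] fz -0.60 sz 0.62 c 0.0 [-1.15 -0.06  2.17  0.67  1.32  1.03]
100 tcp [ 0.384 -0.253  0.203] fz -0.67 sz 0.61 c 0.0 [-1.12 -0.07  2.17  0.68  1.31  1.23]
110 tcp [ 0.396 -0.247  0.207] fz -0.74 sz 0.58 c 0.0 [-1.09 -0.07  2.17  0.68  1.3   1.43]
120 tcp [ 0.409 -0.244  0.211] fz -0.80 sz 0.53 c 0.0 [-1.06 -0.07  2.16  0.69  1.29  1.63]
130 tcp [ 0.423 -0.244  0.214] fz -0.86 sz 0.47 c 0.0 [-1.04 -0.06  2.14  0.7   1.28  1.82]
140 tcp [ 0.437 -0.246  0.215] fz -0.91 sz 0.39 c 0.0 [-1.01 -0.04  2.12  0.7   1.27  2.02]
150 tcp [ 0.455 -0.253  0.215] fz -0.95 sz 0.30 c 0.0 [-0.99 -0.01  2.09  0.71  1.26  2.21]
[[0.014, 0.009, -0.041, 0.0], [0.014, 0.009, -0.04, 0.0], [0.014, 0.008, -0.041, 0.0], [-0.023, 0.027, -0.031, 0.0], [-0.023, 0.027, -0.031, 0.0]]
[[-0.024, 0.027, -0.031, 0.0], [-0.023, 0.027, -0.032, 0.0]]
end [ 0.3841 -0.3801  0.1885] [[0.6, 0.644, 0.474], [0.498, -0.765, 0.409], [0.626, -0.01, -0.78]]
```

Emit:
play_rows([
  [0.014, 0.009, -0.041, 0, 5],
  [0.014, 0.009, -0.04, 0, 5],
  [0.014, 0.008, -0.041, 0, 5],
  [-0.023, 0.027, -0.031, 0, 5],
  [-0.023, 0.027, -0.031, 0, 5],
])

```text
time: 17.12
tool_pos: [0.4085, -0.2888, 0.1698]
tcp_rot: [-2.59, -0.947, -0.907]
wrist_force: [0.6, -0.1, -1.0]
width: 0.123
```

Emit:
play_rows([
  [-0.024, 0.027, -0.031, 0, 5],
  [-0.023, 0.027, -0.032, 0, 5],
  [0, 0, 0, 0, 5],
])

```text
time: 17.5
tool_pos: [0.3857, -0.3825, 0.1886]
tcp_rot: [-2.595, -0.943, -0.908]
wrist_force: [0.8, -0.1, -2.0]
width: 0.124
```

```bash
cat >> pour.py <<'E'
def rows(p,Rm,r,sub):
    """r: list (th,tcp,R) absolute; sub rows per segment"""
    out=[];th0=r[0][0] if False else None
    return out
E
python3 - <<'E'
from pour import *
st();p,Rm=cur();q=read_state()["q"]
f=np.array([np.cos(np.radians(40)),np.sin(np.radians(40)),0]);s=np.array([-f[1],f[0],0]);v0=.130*f-.02*s-np.array([0,0,.023])
t=[(0,.01,.17),(20,.01,.155),(40,.01,.145),(60,.015,.14),(70,.015,.135),(80,.015,.13),(90,.015,.125),(100,.015,.12),(110,.015,.12),(120,.015,.115),(130,.015,.115),(140,.015,.11),(150,.01,.105)]
r=pour(v0,p,Rm,q,t)
np.save("pourtcp.npy",np.array([x[1] for x in r]))
plan(p,Rm,[(r[1][1],20/360,3),(r[2][1],20/360,2)],3)
E
```

```text
17.5 q [-1.216  0.169  1.951  0.645  1.348 -0.596] p [ 0.3857 -0.3825  0.1886] 
R [[0.6, 0.644, 0.474], [0.499, -0.765, 0.408], [0.626, -0.008, -0.78]] w 0.124 F [ 0.8 -0.1 -2. ]
0 tcp [ 0.37  -0.364  0.178] fz -0.17 sz 0.00 c 0.0 [-1.23  0.14  2.01  0.64  1.33 -0.62]
20 tcp [ 0.358 -0.334  0.171] fz -0.23 sz 0.21 c 0.0 [-1.23  0.09  2.08  0.65  1.32 -0.29]
40 tcp [ 0.356 -0.304  0.175] fz -0.33 sz 0.38 c 0.0 [-1.22  0.03  2.13  0.65  1.31  0.07]
60 tcp [ 0.358 -0.277  0.187] fz -0.46 sz 0.49 c 0.0 [-1.19 -0.03  2.17  0.66  1.32  0.46]
70 tcp [ 0.366 -0.265  0.192] fz -0.54 sz 0.53 c 0.0 [-1.17 -0.05  2.18  0.66  1.32  0.65]
80 tcp [ 0.375 -0.256  0.196] fz -0.61 sz 0.54 c 0.0 [-1.14 -0.07  2.18  0.67  1.31  0.85]
90 tcp [ 0.386 -0.248  0.201] fz -0.68 sz 0.54 c 0.0 [-1.11 -0.07  2.18  0.68  1.3   1.06]
100 tcp [ 0.399 -0.243  0.205] fz -0.75 sz 0.51 c 0.0 [-1.08 -0.08  2.17  0.69  1.29  1.26]
110 tcp [ 0.412 -0.241  0.214] fz -0.81 sz 0.47 c 0.0 [-1.05 -0.07  2.15  0.69  1.29  1.46]
120 tcp [ 0.427 -0.241  0.216] fz -0.87 sz 0.41 c 0.0 [-1.03 -0.06  2.14  0.7   1.28  1.66]
130 tcp [ 0.442 -0.244  0.223] fz -0.92 sz 0.34 c 0.0 [-1.   -0.05  2.11  0.7   1.27  1.86]
140 tcp [ 0.456 -0.249  0.223] fz -0.96 sz 0.25 c 0.0 [-0.98 -0.02  2.09  0.71  1.26  2.05]
150 tcp [ 0.474 -0.26   0.221] fz -0.98 sz 0.16 c 0.0 [-0.96  0.02  2.05  0.72  1.25  2.23]
[[-0.001, -0.018, 0.007, 0.0185], [-0.003, -0.018, 0.007, 0.0185], [-0.006, -0.018, 0.006, 0.0185], [0.003, -0.014, 0.004, 0.0278], [0.001, -0.015, 0.005, 0.0278]]
end [ 0.3555 -0.3035  0.1744] [[0.874, 0.108, 0.474], [-0.109, -0.906, 0.408], [0.474, -0.409, -0.78]]
```

Emit:
play_rows([
  [-0.001, -0.018, 0.007, 0.0185, 5],
  [-0.003, -0.018, 0.007, 0.0185, 5],
  [-0.006, -0.018, 0.006, 0.0185, 5],
  [0.003, -0.014, 0.004, 0.0278, 5],
  [0.001, -0.015, 0.005, 0.0278, 5],
])

```text
time: 18.12
tool_pos: [0.355, -0.2975, 0.1733]
tcp_rot: [-2.608, 0.006, -0.69]
wrist_force: [-0.3, 0.4, -1.5]
width: 0.119
```

```bash
python3 - <<'E'
from pour import *
st();p,Rm=cur();T=np.load("pourtcp.npy")
snap("scene","p40")
p,Rm=plan(p,Rm,[(T[3],20/360,3),(T[4],10/360,1),(T[5],10/360,1),(T[6],10/360,1),(T[7],10/360,1),(T[8],10/360,1),(T[9],10/360,1),(T[10],10/360,1)],3)
E
```

```text
18.12 q [-1.214  0.025  2.143  0.651  1.315  0.079] p [ 0.355  -0.2975  0.1733] 
R [[0.875, 0.106, 0.472], [-0.114, -0.903, 0.414], [0.47, -0.416, -0.779]] w 0.119 F [-0.3  0.4 -1.5]
[[0.002, -0.008, -0.0, 0.0185], [0.002, -0.008, -0.0, 0.0185], [0.0, -0.009, -0.0, 0.0185], [0.003, -0.013, 0.004, 0.0278], [0.003, -0.013, 0.005, 0.0278]]
[[0.004, -0.013, 0.004, 0.0278], [0.004, -0.013, 0.005, 0.0278], [0.005, -0.015, 0.001, 0.0278], [0.005, -0.013, 0.005, 0.0278], [0.004, -0.016, 0.001, 0.0278]]
end [ 0.442  -0.2437  0.2225] [[0.105, -0.876, 0.472], [-0.903, 0.114, 0.414], [-0.416, -0.469, -0.779]]
```

```bash
python3 - <<'E'
import cv2
im=cv2.imread("pics/p40.png")[280:480,240:480];cv2.imwrite("pics/p40c.png",cv2.resize(im,None,fx=3,fy=3))
E
```

```text
(no output)
```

View pics/p40c.png

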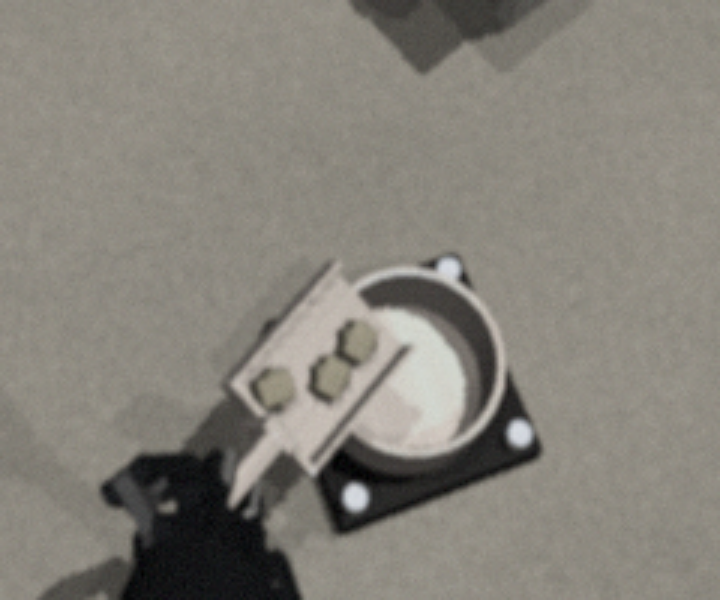

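Emit:
play_rows([
  [0.002, -0.008, 0, 0.0185, 5],
  [0.002, -0.008, 0, 0.0185, 5],
  [0, -0.009, 0, 0.0185, 5],
  [0.003, -0.013, 0.004, 0.0278, 5],
  [0.003, -0.013, 0.005, 0.0278, 5],
])

```text
time: 18.8
tool_pos: [0.3748, -0.2561, 0.1963]
tcp_rot: [-2.362, 0.862, -0.426]
wrist_force: [0.0, 0.4, -1.3]
width: 0.114
```

Emit:
play_rows([
  [0.004, -0.013, 0.004, 0.0278, 5],
  [0.004, -0.013, 0.005, 0.0278, 5],
  [0.005, -0.015, 0.001, 0.0278, 5],
  [0.005, -0.013, 0.005, 0.0278, 5],
  [0.004, -0.016, 0.001, 0.0278, 5],
])

```text
time: 19.42
tool_pos: [0.4419, -0.2438, 0.2225]
tcp_rot: [-1.741, 1.744, -0.055]
wrist_force: [-0.6, 0.4, -1.3]
width: 0.122
```

```bash
python3 - <<'E'
from pour import *
st();p,Rm=cur();T=np.load("pourtcp.npy")
plan(p,Rm,[(T[11],10/360,1),(T[12],10/360,1)],3)
a=snap("scene","p130");b=snap("top","p130t")
cv2.imwrite("pics/p130c.png",np.hstack([cv2.resize(a[300:480,280:460,::-1],(400,400)),cv2.resize(b[240:400,400:560,::-1],(400,400))]))
E
```

```text
19.43 q [-1.001 -0.041  2.107  0.704  1.28   1.862] p [ 0.4419 -0.2438  0.2225] 
R [[0.108, -0.875, 0.471], [-0.903, 0.111, 0.414], [-0.415, -0.47, -0.779]] w 0.122 F [-0.6  0.4 -1.3]
[[0.006, -0.013, 0.005, 0.0278], [0.009, -0.018, 0.005, 0.0278]]
end [ 0.4741 -0.2592  0.221 ] [[-0.198, -0.86, 0.471], [-0.811, 0.414, 0.414], [-0.551, -0.3, -0.779]]
```

View pics/p130c.png

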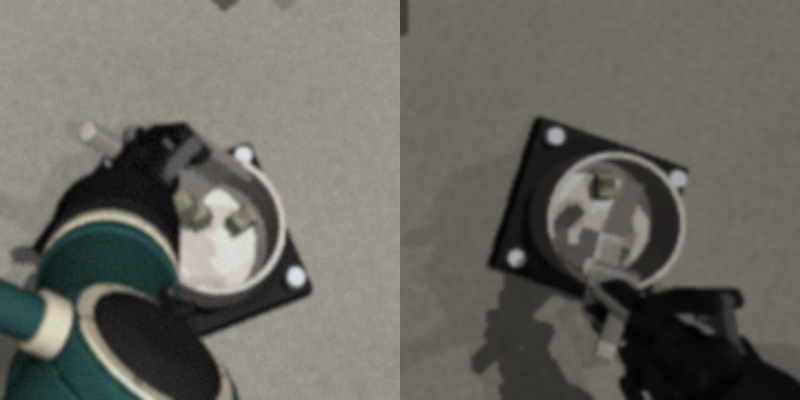

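Emit:
play_rows([
  [0.006, -0.013, 0.005, 0.0278, 5],
  [0.009, -0.018, 0.005, 0.0278, 5],
  [0, 0, 0, 0, 5],
  [0, 0, 0.012, 0, 5],
  [0, 0, -0.012, 0, 5],
])

```text
time: 20.15
tool_pos: [0.4724, -0.2585, 0.2199]
tcp_rot: [-1.417, 2.019, 0.098]
wrist_force: [-0.3, -0.5, -0.9]
width: 0.124
```

```bash
python3 - <<'E'
from pour import *
st();p,Rm=cur();q=read_state()["q"]
S=[((p[0],p[1],.33),0,2),((.639,-.342,.24),-150/360,15),((.639,-.342,.06),0,4)]
ikpath(p,Rm,S,q,3)
plan(p,Rm,S,3)
E
```

```text
20.15 q [-0.965  0.022  2.049  0.713  1.258  2.228] p [ 0.4724 -0.2585  0.2199] 
R [[-0.194, -0.861, 0.469], [-0.812, 0.41, 0.416], [-0.55, -0.3, -0.779]] w 0.124 F [-0.3 -0.5 -0.9]
[ 0.472 -0.259  0.257] 0.0 [-0.97 -0.01  2.01  0.7   1.31  2.28]
[ 0.472 -0.259  0.293] 0.0 [-0.97 -0.04  1.97  0.69  1.37  2.32]
[ 0.472 -0.259  0.33 ] 0.0 [-0.97 -0.07  1.93  0.68  1.42  2.37]
[ 0.528 -0.286  0.3  ] 0.0 [-0.91  0.06  1.85  0.7   1.35  1.5 ]
[ 0.583 -0.314  0.27 ] 0.0 [-0.87  0.19  1.76  0.71  1.29  0.63]
[ 0.639 -0.342  0.24 ] 0.0 [-0.83  0.32  1.66  0.72  1.25 -0.23]
[ 0.639 -0.342  0.18 ] 0.0 [-0.83  0.37  1.71  0.75  1.17 -0.3 ]
[ 0.639 -0.342  0.12 ] 0.0 [-0.83  0.44  1.74  0.78  1.1  -0.38]
[ 0.639 -0.342  0.06 ] 0.0 [-0.83  0.51  1.77  0.82  1.03 -0.46]
[[-0.03, -0.017, -0.043, 0.0], [-0.031, -0.016, -0.043, 0.0], [0.006, -0.01, 0.008, -0.0278], [0.007, -0.009, 0.008, -0.0278], [0.009, -0.007, 0.008, -0.0278]]
[[0.01, -0.006, 0.007, -0.0278], [0.011, -0.004, 0.008, -0.0278], [0.011, -0.002, 0.007, -0.0278], [0.012, -0.0, 0.008, -0.0278], [0.011, 0.002, 0.007, -0.0278]]
[[0.011, 0.004, 0.008, -0.0278], [0.01, 0.006, 0.007, -0.0278], [0.009, 0.007, 0.008, -0.0278], [0.008, 0.009, 0.007, -0.0278], [0.006, 0.01, 0.008, -0.0278]]
[[0.004, 0.011, 0.007, -0.0278], [0.002, 0.011, 0.008, -0.0278], [-0.028, 0.001, 0.035, 0.0], [-0.028, 0.0, 0.035, 0.0], [-0.028, 0.001, 0.035, 0.0]]
[[-0.028, 0.0, 0.035, 0.0]]
end [ 0.639  -0.3417  0.0602] [[0.598, 0.65, 0.469], [0.5, -0.76, 0.416], [0.627, -0.014, -0.779]]
```

Emit:
play_rows([
  [-0.03, -0.017, -0.043, 0, 5],
  [-0.031, -0.016, -0.043, 0, 5],
  [0.006, -0.01, 0.008, -0.0278, 5],
  [0.007, -0.009, 0.008, -0.0278, 5],
  [0.009, -0.007, 0.008, -0.0278, 5],
])

```text
time: 20.78
tool_pos: [0.5065, -0.2771, 0.3139]
tcp_rot: [-1.899, 1.58, -0.14]
wrist_force: [-0.1, -0.6, -1.6]
width: 0.124
```

Emit:
play_rows([
  [0.01, -0.006, 0.007, -0.0278, 5],
  [0.011, -0.004, 0.008, -0.0278, 5],
  [0.011, -0.002, 0.007, -0.0278, 5],
  [0.012, 0, 0.008, -0.0278, 5],
  [0.011, 0.002, 0.007, -0.0278, 5],
])

```text
time: 21.4
tool_pos: [0.5614, -0.3058, 0.2841]
tcp_rot: [-2.452, 0.645, -0.502]
wrist_force: [-0.8, 0.1, -1.3]
width: 0.121
```

Emit:
play_rows([
  [0.011, 0.004, 0.008, -0.0278, 5],
  [0.01, 0.006, 0.007, -0.0278, 5],
  [0.009, 0.007, 0.008, -0.0278, 5],
  [0.008, 0.009, 0.007, -0.0278, 5],
  [0.006, 0.01, 0.008, -0.0278, 5],
])

```text
time: 22.02
tool_pos: [0.6177, -0.3346, 0.2545]
tcp_rot: [-2.637, -0.478, -0.811]
wrist_force: [-0.1, -0.2, -1.0]
width: 0.125
```

Emit:
play_rows([
  [0.004, 0.011, 0.007, -0.0278, 5],
  [0.002, 0.011, 0.008, -0.0278, 5],
  [-0.028, 0.001, 0.035, 0, 5],
  [-0.028, 0, 0.035, 0, 5],
  [-0.028, 0.001, 0.035, 0, 5],
])

```text
time: 22.65
tool_pos: [0.6401, -0.346, 0.1072]
tcp_rot: [-2.59, -0.949, -0.908]
wrist_force: [0.4, -0.5, -0.7]
width: 0.125
```

```bash
python3 - <<'E'
from pour import *
st();p,Rm=cur();print(info(Rm))
plan(p,Rm,[((.639,-.342,.018),0,3),((.639,-.342,.0105),0,2)],4)
a=snap("scene","j2");b=snap("top","j2t")
cv2.imwrite("pics/j2c.png",np.hstack([cv2.resize(a[300:480,280:460,::-1],(400,400)),cv2.resize(b[240:400,400:560,::-1],(400,400))]))
E
```

```text
22.65 q [-0.836  0.454  1.745  0.788  1.084 -0.401] p [ 0.6401 -0.346   0.1072] 
R [[0.597, 0.648, 0.473], [0.501, -0.761, 0.411], [0.627, -0.008, -0.779]] w 0.125 F [ 0.4 -0.5 -0.7]
alpha 38.8 az 41.0 yz -0.008 xaz 40.0
[[-0.0182, -0.001, 0.0235, 0.0], [-0.0182, -0.001, 0.0236, 0.0], [-0.0181, -0.001, 0.0235, 0.0], [-0.0024, 0.0, 0.0029, 0.0], [-0.0023, 0.0001, 0.003, 0.0]]
end [ 0.639  -0.342   0.0105] [[0.597, 0.648, 0.473], [0.501, -0.761, 0.411], [0.627, -0.008, -0.779]]
```

View pics/j2c.png

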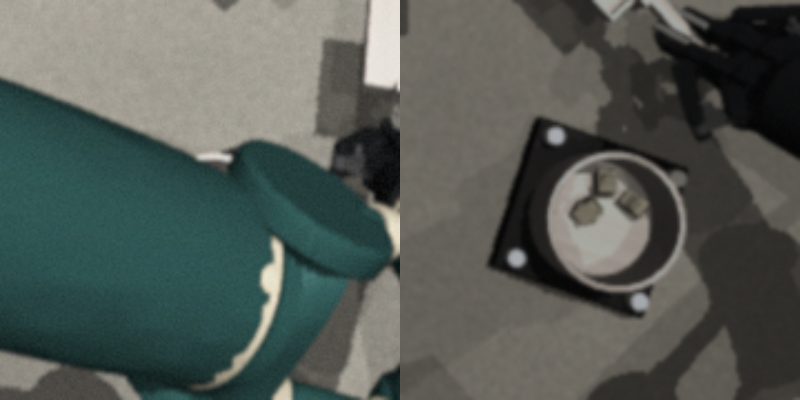

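Emit:
play_rows([
  [-0.018, -0.001, 0.0235, 0, 5],
  [-0.018, -0.001, 0.0235, 0, 5],
  [-0.018, -0.001, 0.0235, 0, 5],
  [-0.002, 0, 0.003, 0, 5],
  [0, 0, 0, 0, 5],
])

```text
time: 23.38
tool_pos: [0.6408, -0.3419, 0.0175]
tcp_rot: [-2.591, -0.947, -0.909]
wrist_force: [0.7, 0.2, -1.0]
width: 0.126
```

```bash
python3 - <<'E'
from pour import *
st()
E
```

```text
23.38 q [-0.831  0.565  1.778  0.854  0.983 -0.521] p [ 0.6408 -0.3419  0.0175] 
R [[0.597, 0.647, 0.474], [0.5, -0.762, 0.411], [0.627, -0.008, -0.779]] w 0.126 F [ 0.7  0.2 -1. ]
```

Emit:
play_rows([
  [-0.002, 0, 0.0025, 0, 5],
  [-0.002, 0, 0.0025, 0, 5],
  [0, 0, 0, 0, 14],
  [0, 0, 0, 0, 20],
  [0, 0, 0, 0, 40],
], squeeze=60)

```text
time: 24.0
tool_pos: [0.6399, -0.3409, 0.009]
tcp_rot: [-2.59, -0.946, -0.907]
wrist_force: [-0.6, 0.1, -0.3]
width: 0.431
```

Emit:
play_rows([
  [0, 0, 0, 0, 50],
  [0, 0, -0.03, 0, 50],
  [0, 0, -0.05, 0, 50],
])

```text
time: 24.38
tool_pos: [0.6011, -0.3719, 0.0698]
tcp_rot: [-2.586, -0.945, -0.903]
wrist_force: [0.3, -0.5, 0.7]
width: 0.59
```

```bash
python3 - <<'E'
from pour import *
st();p,Rm=cur();q=read_state()["q"]
S=[((.66,-.30,.38),0,5),((1.02,.18,.40),0,10)]
q=ikpath(p,Rm,S,q,3)
p,Rm=plan(p,Rm,S,3)
for e in(20,10): print(e,Rm.T@np.array([np.cos(np.radians(10))*np.cos(np.radians(e)),np.sin(np.radians(10))*np.cos(np.radians(e)),np.sin(np.radians(e))])*.0625)
E
```

```text
24.38 q [-0.904  0.492  1.772  0.788  1.082 -0.491] p [ 0.6011 -0.3719  0.0698] 
R [[0.599, 0.649, 0.469], [0.498, -0.761, 0.415], [0.627, -0.015, -0.779]] w 0.59 F [ 0.3 -0.5  0.7]
[ 0.621 -0.348  0.173] 0.0 [-0.86  0.37  1.73  0.75  1.18 -0.33]
[ 0.64  -0.324  0.277] 0.0 [-0.81  0.27  1.65  0.71  1.28 -0.18]
[ 0.66 -0.3   0.38] 0.0 [-0.77  0.21  1.53  0.69  1.38 -0.03]
[ 0.78  -0.14   0.387] 0.0 [-0.47  0.24  1.49  0.67  1.21  0.22]
[0.9   0.02  0.393] 0.0 [-0.2   0.37  1.32  0.6   1.09  0.49]
[1.02 0.18 0.4 ] 0.0 [0.01 0.6  0.97 0.48 1.08 0.76]
[[0.053, -0.004, -0.037, 0.0], [0.053, -0.004, -0.037, 0.0], [0.053, -0.004, -0.037, 0.0], [0.053, -0.005, -0.037, 0.0], [0.054, -0.004, -0.036, 0.0]]
[[0.047, -0.013, 0.035, 0.0], [0.047, -0.013, 0.035, 0.0], [0.047, -0.013, 0.035, 0.0], [0.047, -0.013, 0.035, 0.0], [0.046, -0.013, 0.035, 0.0]]
[[0.047, -0.013, 0.036, 0.0], [0.046, -0.014, 0.035, 0.0], [0.047, -0.013, 0.036, 0.0], [0.046, -0.014, 0.035, 0.0], [0.047, -0.013, 0.036, 0.0]]
end [1.0203 0.18   0.3997] [[0.599, 0.649, 0.469], [0.498, -0.761, 0.415], [0.627, -0.015, -0.779]]
20 [0.05312853 0.02943807 0.01473123]
10 [0.04844147 0.03102415 0.02443717]
```

Emit:
play_rows([
  [0.051, -0.004, -0.036, 0, 50],
  [0.051, -0.004, -0.036, 0, 50],
  [0.051, -0.004, -0.036, 0, 50],
  [0.051, -0.004, -0.036, 0, 50],
  [0.051, -0.004, -0.036, 0, 50],
])

```text
time: 25.0
tool_pos: [0.6566, -0.3047, 0.3733]
tcp_rot: [-2.59, -0.946, -0.907]
wrist_force: [0.6, -1.2, -0.2]
width: 0.587
```

Emit:
play_rows([
  [0.047, -0.013, 0.035, 0, 60],
  [0.047, -0.013, 0.035, 0, 60],
  [0.047, -0.013, 0.035, 0, 70],
  [0.047, -0.013, 0.035, 0, 80],
  [0.047, -0.013, 0.035, 0, 85],
])

```text
time: 25.62
tool_pos: [0.8385, -0.0647, 0.3829]
tcp_rot: [-2.59, -0.946, -0.906]
wrist_force: [-0.4, -1.1, 0.5]
width: 0.994
```

Emit:
play_rows([
  [0.047, -0.013, 0.035, 0, 85],
  [0.047, -0.013, 0.035, 0, 85],
  [0.047, -0.013, 0.035, 0, 85],
  [0.047, -0.013, 0.035, 0, 85],
  [0.047, -0.013, 0.035, 0, 85],
])

```text
time: 26.25
tool_pos: [1.0197, 0.1742, 0.3941]
tcp_rot: [-2.59, -0.946, -0.906]
wrist_force: [0.4, -1.8, 0.5]
width: 0.997
```

Emit:
play_rows([
  [0.053, 0.029, 0.015, 0, 85],
  [0.053, 0.029, 0.015, 0, 85],
  [0.053, 0.029, 0.015, 0, 85],
  [0.053, 0.029, 0.015, 0, 85],
  [0.053, 0.029, 0.015, 0, 85],
])

```text
time: 26.88
tool_pos: [1.1673, 0.2119, 0.4409]
tcp_rot: [-2.569, -0.902, -1.072]
wrist_force: [-0.4, -0.2, 0.3]
width: 0.996
```

```bash
python3 - <<'E'
from pour import *
st();p,Rm=cur();print(info(Rm),np.degrees(np.arctan2(p[1],p[0])))
a=np.arctan2(p[1],p[0])
for e in(20,10): 
    e=np.radians(e);print(Rm.T@np.array([np.cos(a)*np.cos(e),np.sin(a)*np.cos(e),np.sin(e)])*.0625)
E
```

```text
26.88 q [0.045 0.982 0.314 0.427 1.188 0.916] p [1.1673 0.2119 0.4409] 
R [[0.547, 0.613, 0.57], [0.457, -0.789, 0.411], [0.702, 0.036, -0.711]] w 0.996 F [-0.4 -0.2  0.3]
alpha 44.6 az 35.8 yz 0.036 xaz 39.9 10.287806224057038
[0.05137854 0.02793646 0.02204654]
[0.04573957 0.0288631  0.03132193]
```

Emit:
play_rows([
  [0.05, 0.028, 0.024, 0, 85],
  [0.049, 0.028, 0.026, 0, 85],
  [0.048, 0.028, 0.028, 0, 85],
  [0.047, 0.028, 0.03, 0, 85],
  [0.045, 0.029, 0.033, 0, 85],
])

```text
time: 27.5
tool_pos: [1.2353, 0.2368, 0.4493]
tcp_rot: [-2.509, -0.823, -1.363]
wrist_force: [0.3, -0.6, 0.8]
width: 0.998
```

Emit:
play_rows([
  [0.043, 0.029, 0.035, 0, 85],
  [0.041, 0.029, 0.037, 0, 85],
  [0.039, 0.029, 0.039, 0, 85],
  [0.037, 0.029, 0.041, 0, 85],
  [0.035, 0.029, 0.043, 0, 85],
])

```text
time: 28.12
tool_pos: [1.2923, 0.2326, 0.4481]
tcp_rot: [-2.434, -0.739, -1.616]
wrist_force: [-0.8, 0.8, 0.3]
width: 0.994
```

```bash
python3 - <<'E'
from pour import *
st();p,Rm=cur();print(info(Rm),np.degrees(np.arctan2(p[1],p[0])))
a=np.arctan2(p[1],p[0])
for e in(20,10): 
    e=np.radians(e);print(Rm.T@np.array([np.cos(a)*np.cos(e),np.sin(a)*np.cos(e),np.sin(e)])*.0625)
E
```

```text
28.12 q [0.08  1.078 0.312 0.483 0.693 0.867] p [1.2923 0.2326 0.4481] 
R [[0.307, 0.463, 0.831], [0.326, -0.872, 0.365], [0.894, 0.159, -0.419]] w 0.994 F [-0.8  0.8  0.3]
alpha 65.2 az 23.7 yz 0.159 xaz 46.7 10.204578786012894
[0.04027227 0.02107085 0.04290005]
[0.03188116 0.02024564 0.04979916]
```

```bash
python3 - <<'E'
from pour import *
p,Rm=cur();q=read_state()["q"]
M=Rm@R.from_rotvec([0,0,.028*2*np.pi]).as_matrix();print(info(M))
d=M[:,2];h=np.r_[d[:2],0]/np.hypot(*d[:2]);T=np.array([.676,.045,.052])+.024*d;pre=T-.13*h;print(T,pre)
S=[((.95,-.05,.42),0,6),((.66,-.25,.36),0,6),(pre+[0,0,.1],0,6),(pre,0,2),(T,0,3)]
ikpath(p,M,S,q,3)
# jar positions
G=np.r_[J,.20]
for th in (0,60,120,160): print(th,[np.round(x,4) if i else round(x,5) for i,x in enumerate(ik(G,M@R.from_rotvec([0,0,np.radians(th)]).as_matrix(),6))])
plan(p,Rm,[(S[0][0],.028,6),(S[1][0],0,6),(S[2][0],0,6)],3)
E
```

```text
alpha 65.2 az 23.7 yz 0.000 xaz 23.7
[0.6959559  0.05375388 0.04194358] [0.57690627 0.00153142 0.04194358]
[1.178 0.138 0.439] 0.0 [-0.02  0.69  0.99  0.86  0.52  0.6 ]
[1.064 0.044 0.429] 0.0 [-0.14  0.46  1.34  1.13  0.55  0.25]
[ 0.95 -0.05  0.42] 0.0 [-0.3   0.29  1.6   1.27  0.67  0.03]
[ 0.853 -0.117  0.4  ] 0.0 [-0.45  0.17  1.78  1.33  0.79 -0.12]
[ 0.757 -0.183  0.38 ] 0.0 [-0.63  0.09  1.91  1.33  0.94 -0.23]
[ 0.66 -0.25  0.36] 0.0 [-0.84  0.05  1.99  1.29  1.11 -0.34]
[ 0.632 -0.166  0.287] 0.0 [-0.76 -0.02  2.21  1.41  1.01 -0.49]
[ 0.605 -0.082  0.215] 0.0 [-0.65 -0.04  2.4   1.59  0.92 -0.68]
[0.577 0.002 0.142] 0.0 [-0.49  0.01  2.55  1.9   0.85 -0.97]
[0.577 0.002 0.109] 0.0 [-0.49  0.12  2.56  1.98  0.89 -1.1 ]
[0.577 0.002 0.075] 0.0 [-0.49  0.22  2.56  2.06  0.94 -1.22]
[0.577 0.002 0.042] 0.0 [-0.49  0.34  2.55  2.12  0.99 -1.33]
[0.617 0.019 0.042] 0.0 [-0.39  0.36  2.49  2.21  0.95 -1.31]
[0.656 0.036 0.042] 0.0 [-0.31  0.4   2.42  2.28  0.91 -1.3 ]
[0.696 0.054 0.042] 0.0 [-0.24  0.43  2.35  2.33  0.87 -1.28]
0 [np.float64(0.0), array([-1.1985,  0.1527,  2.231
[... 246 characters left out ...]
,  2.2313,  1.2366,  1.2883,  2.0181])]
[[-0.037, 0.014, -0.063, 0.0047], [-0.037, 0.015, -0.063, 0.0047], [-0.036, 0.016, -0.062, 0.0047], [-0.036, 0.017, -0.063, 0.0047], [-0.035, 0.018, -0.062, 0.0047]]
[[-0.034, 0.02, -0.063, 0.0047], [-0.033, 0.011, -0.048, 0.0], [-0.033, 0.011, -0.048, 0.0], [-0.033, 0.011, -0.048, 0.0], [-0.034, 0.011, -0.048, 0.0]]
[[-0.033, 0.011, -0.048, 0.0], [-0.034, 0.012, -0.049, 0.0], [-0.031, -0.044, 0.019, 0.0], [-0.031, -0.044, 0.019, 0.0], [-0.031, -0.044, 0.019, 0.0]]
[[-0.032, -0.044, 0.019, 0.0], [-0.031, -0.044, 0.019, 0.0], [-0.032, -0.044, 0.019, 0.0]]
end [0.5767 0.0015 0.1417] [[0.384, 0.401, 0.831], [0.167, -0.916, 0.365], [0.908, -0.001, -0.419]]
```

Emit:
play_rows([
  [-0.031, 0.012, -0.052, 0.0047, 85],
  [-0.031, 0.013, -0.052, 0.0047, 85],
  [-0.031, 0.014, -0.052, 0.0047, 85],
  [-0.03, 0.014, -0.052, 0.0047, 85],
  [-0.03, 0.015, -0.052, 0.0047, 85],
])

```text
time: 28.75
tool_pos: [1.069, 0.0436, 0.4301]
tcp_rot: [-2.422, -0.557, -1.563]
wrist_force: [-0.6, -0.1, 0.1]
width: 0.993
```

Emit:
play_rows([
  [-0.03, 0.016, -0.052, 0.0047, 85],
  [-0.03, 0.016, -0.052, 0, 85],
  [-0.033, 0.011, -0.048, 0, 85],
  [-0.033, 0.011, -0.048, 0, 85],
  [-0.033, 0.011, -0.048, 0, 85],
])

```text
time: 29.38
tool_pos: [0.83, -0.1353, 0.3902]
tcp_rot: [-2.419, -0.521, -1.552]
wrist_force: [0.6, -0.8, -0.6]
width: 0.996
```

```bash
python3 - <<'E'
from pour import *
st();p,Rm=cur();print(info(Rm));q=read_state()["q"]
t=np.arctan2(Rm[2,1],Rm[2,0])/2/np.pi
d=Rm[:,2];h=np.r_[d[:2],0]/np.hypot(*d[:2]);T=np.array([.676,.045,.052])+.024*d;pre=T-.09*h
S=[((.68,-.20,.33),t,4),(pre+[0,0,.1],0,6),(pre,0,2),(T,0,3)]
ikpath(p,Rm,S,q,2)
plan(p,Rm,S[:2],3)
E
```

```text
29.38 q [-0.494  0.158  1.813  1.341  0.829 -0.168] p [ 0.83   -0.1353  0.3902] 
R [[0.379, 0.408, 0.831], [0.176, -0.913, 0.368], [0.909, 0.006, -0.418]] w 0.996 F [ 0.6 -0.8 -0.6]
alpha 65.3 az 23.9 yz 0.006 xaz 24.8
[ 0.755 -0.168  0.36 ] 0.0 [-0.61  0.09  1.95  1.37  0.92 -0.28]
[ 0.68 -0.2   0.33] 0.0 [-0.75  0.04  2.06  1.36  1.02 -0.38]
[ 0.647 -0.091  0.236] 0.0 [-0.61  0.    2.31  1.58  0.89 -0.62]
[0.614 0.017 0.142] 0.0 [-0.4   0.07  2.5   1.99  0.81 -0.99]
[0.614 0.017 0.092] 0.0 [-0.4   0.21  2.5   2.1   0.88 -1.16]
[0.614 0.017 0.042] 0.0 [-0.4   0.36  2.49  2.19  0.96 -1.31]
[0.655 0.036 0.042] 0.0 [-0.31  0.4   2.42  2.27  0.91 -1.3 ]
[0.696 0.054 0.042] 0.0 [-0.24  0.43  2.35  2.33  0.87 -1.28]
[[-0.031, -0.001, -0.031, np.float64(0.0003)], [-0.031, -0.0, -0.031, np.float64(0.0003)], [-0.03, -0.001, -0.031, np.float64(0.0003)], [-0.031, -0.0, -0.03, np.float64(0.0003)], [-0.027, -0.038, 0.017, 0.0]]
[[-0.026, -0.038, 0.017, 0.0], [-0.027, -0.037, 0.017, 0.0], [-0.026, -0.038, 0.017, 0.0], [-0.027, -0.037, 0.018, 0.0], [-0.026, -0.038, 0.017, 0.0]]
end [0.6135 0.0177 0.1425] [[0.382, 0.405, 0.831], [0.169, -0.914, 0.368], [0.909, -0.001, -0.418]]
```

```bash
python3 - <<'E'
from pour import *
p,Rm=cur();q=read_state()["q"]
d=Rm[:,2];h=np.r_[d[:2],0]/np.hypot(*d[:2]);T=np.array([.676,.045,.052])+.024*d;pre=T-.09*h
S=[((.62,-.22,.32),0,5),((.605,.005,.142),0,5)]
q=ikpath(p,Rm,S,q,2)
plan(p,Rm,S,3)
E
```

```text
[ 0.725 -0.178  0.355] 0.0 [-0.66  0.06  1.99  1.36  0.96 -0.31]
[ 0.62 -0.22  0.32] 0.0 [-0.86 -0.    2.13  1.32  1.11 -0.44]
[ 0.612 -0.108  0.231] 0.0 [-0.69 -0.03  2.35  1.54  0.95 -0.64]
[0.605 0.005 0.142] 0.0 [-0.45  0.06  2.5   1.94  0.83 -0.99]
[[-0.032, -0.002, -0.035, 0.0], [-0.032, -0.002, -0.035, 0.0], [-0.031, -0.002, -0.035, 0.0], [-0.032, -0.001, -0.036, 0.0], [-0.031, -0.002, -0.035, 0.0]]
[[-0.026, -0.042, 0.029, 0.0], [-0.026, -0.043, 0.029, 0.0], [-0.025, -0.042, 0.029, 0.0], [-0.026, -0.043, 0.029, 0.0], [-0.025, -0.042, 0.028, 0.0]]
end [0.6048 0.0045 0.1424] [[0.379, 0.408, 0.831], [0.176, -0.913, 0.368], [0.909, 0.006, -0.418]]
```

Emit:
play_rows([
  [-0.032, -0.002, -0.035, 0, 85],
  [-0.032, -0.002, -0.035, 0, 85],
  [-0.031, -0.002, -0.035, 0, 85],
  [-0.032, -0.001, -0.036, 0, 85],
  [-0.031, -0.002, -0.035, 0, 85],
])

```text
time: 30.0
tool_pos: [0.6206, -0.2191, 0.3201]
tcp_rot: [-2.419, -0.521, -1.553]
wrist_force: [-1.0, -0.9, -0.1]
width: 0.994
```

Emit:
play_rows([
  [-0.026, -0.042, 0.029, 0, 85],
  [-0.026, -0.043, 0.029, 0, 85],
  [-0.025, -0.042, 0.029, 0, 85],
  [-0.026, -0.043, 0.029, 0, 85],
  [-0.025, -0.042, 0.028, 0, 85],
])

```text
time: 30.62
tool_pos: [0.6064, 0.0062, 0.1423]
tcp_rot: [-2.42, -0.521, -1.554]
wrist_force: [0.8, 0.2, 0.4]
width: 0.996
```

```bash
python3 - <<'E'
from pour import *
st();p,Rm=cur();q=read_state()["q"];print(info(Rm))
d=Rm[:,2];h=np.r_[d[:2],0]/np.hypot(*d[:2]);T=np.array([.676,.045,.052])+.024*d;pre=T-.09*h
S=[(pre+[0,0,.012],np.arctan2(Rm[2,1],Rm[2,0])/2/np.pi,3),(T+[0,0,.01],0,4)]
p,Rm=plan(p,Rm,S,3)
b=snap("top","cg");a=snap("scene","cgs")
cv2.imwrite("pics/cgc.png",np.hstack([cv2.resize(a[150:310,240:400,::-1],(400,400)),cv2.resize(b[190:350,225:385,::-1],(400,400))]))
E
```

```text
30.62 q [-0.439  0.061  2.504  1.949  0.829 -0.987] p [0.6064 0.0062 0.1423] 
R [[0.379, 0.407, 0.831], [0.176, -0.913, 0.367], [0.909, 0.007, -0.418]] w 0.996 F [0.8 0.2 0.4]
alpha 65.3 az 23.8 yz 0.007 xaz 25.0
[[-0.025, -0.003, 0.016, np.float64(0.0004)], [-0.025, -0.002, 0.016, np.float64(0.0004)], [-0.026, -0.003, 0.015, np.float64(0.0004)], [0.009, 0.0, 0.021, 0.0], [0.009, 0.0, 0.021, 0.0]]
[[0.009, 0.0, 0.02, 0.0], [0.009, 0.0, 0.021, 0.0]]
end [0.6961 0.0541 0.0516] [[0.382, 0.404, 0.831], [0.169, -0.915, 0.367], [0.909, 0.001, -0.418]]
```

View pics/cgc.png

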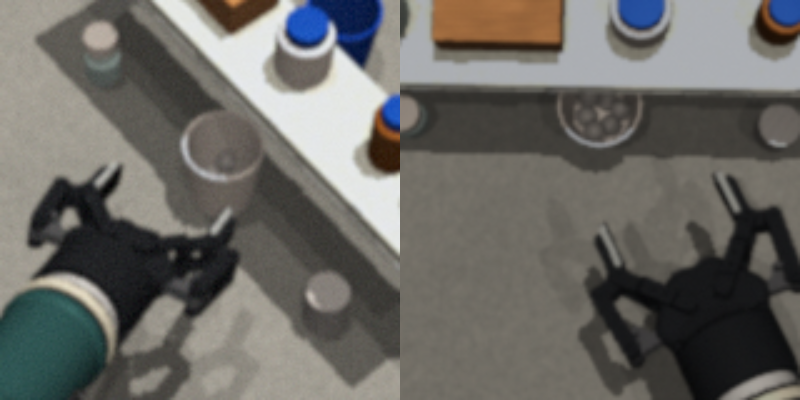

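```bash
python3 - <<'E'
from h import *
p,Rm=cur()
print(proj("top",p-.013*Rm[:,2]),proj("top",p),proj("top",[.676,.045,.075]),proj("top",[.676-.034,.045,.075]))
print(proj("scene",p-.013*Rm[:,2]),proj("scene",p),"cup rim",proj("scene",[.676,.045,.075]),"foot",proj("scene",[.676,.045,0]))
E
```

```text
[325.72870087 272.7267495 ] [322.98364916 267.1042554 ] [304.89152439 231.67268103] [305.00150591 248.74416257]
[309.19042914 226.61245047] [311.94113678 223.23738167] cup rim [329.23820223 207.51781386] foot [328.434982  225.9753957]
```

Emit:
play_rows([
  [-0.027, -0.003, 0.017, 0.0004, 85],
  [-0.027, -0.002, 0.017, 0.0004, 85],
  [-0.027, -0.003, 0.016, 0.0004, 85],
  [0, 0, 0, 0, 85],
])

```text
time: 31.22
tool_pos: [0.6134, 0.0171, 0.0458]
tcp_rot: [-2.42, -0.508, -1.543]
wrist_force: [0.4, -0.2, -0.1]
width: 0.994
```

Emit:
play_rows([
  [0.009, 0, 0.021, 0, 85],
  [0.009, 0, 0.021, 0, 85],
  [0.009, 0, 0.02, 0, 85],
  [0.009, 0, 0.021, 0, 85],
  [0, 0, 0, 0, 85],
])

```text
time: 31.85
tool_pos: [0.6993, 0.054, 0.0489]
tcp_rot: [-2.415, -0.514, -1.555]
wrist_force: [0.1, 0.5, 0.4]
width: 0.998
```

```bash
python3 - <<'E'
from pour import *
st();p,Rm=cur()
d=Rm[:,2];T=np.array([.676,.045,.056])+.024*d
print("tool err to target",Rm.T@(T-p))
E
```

```text
31.85 q [-0.239  0.419  2.345  2.32   0.862 -1.271] p [0.6993 0.054  0.0489] 
R [[0.378, 0.406, 0.832], [0.17, -0.914, 0.369], [0.91, 0.002, -0.414]] w 0.998 F [0.1 0.5 0.4]
tool err to target [-0.00385472 -0.00126807 -0.00165012]
```

Emit:
play_rows([
  [0, 0, 0, 0, 70],
  [0, 0, 0, 0, 60],
  [0, 0, 0, 0, 50],
  [0, 0, 0, 0, 50],
  [0, 0, 0, 0, 50],
], squeeze=60)

```text
time: 32.48
tool_pos: [0.6964, 0.0538, 0.0471]
tcp_rot: [-2.416, -0.511, -1.551]
wrist_force: [-3.8, 0.3, 5.2]
width: 0.747
```

Emit:
play_rows([
  [0.009, 0, -0.004, 0, 50],
  [0.009, 0, -0.004, 0, 50],
  [0, 0, 0, 0, 50],
])

```text
time: 32.85
tool_pos: [0.6974, 0.0532, 0.0671]
tcp_rot: [-2.418, -0.511, -1.551]
wrist_force: [0.5, -0.3, -1.6]
width: 0.753
```

```bash
python3 - <<'E'
from pour import *
st();p,Rm=cur();q=read_state()["q"]
d=Rm[:,2];h=np.r_[d[:2],0]/np.hypot(*d[:2])
S=[(p-.09*h+[0,0,.01],0,5),((.60,-.10,.16),0,4),((.57,-.27,.22),0,4)]
ikpath(p,Rm,S,q,2)
plan(p,Rm,S,3)
E
```

```text
32.85 q [-0.241  0.368  2.352  2.291  0.83  -1.227] p [0.6974 0.0532 0.0671] 
R [[0.381, 0.405, 0.831], [0.169, -0.915, 0.368], [0.909, 0.0, -0.417]] w 0.753 F [ 0.5 -0.3 -1.6]
[0.656 0.035 0.072] 0.0 [-0.31  0.31  2.43  2.22  0.87 -1.22]
[0.615 0.017 0.077] 0.0 [-0.4   0.26  2.5   2.13  0.9  -1.21]
[ 0.608 -0.042  0.119] 0.0 [-0.56  0.16  2.47  1.88  0.91 -1.03]
[ 0.6  -0.1   0.16] 0.0 [-0.7   0.1   2.41  1.66  0.96 -0.86]
[ 0.585 -0.185  0.19 ] 0.0 [-0.87  0.11  2.31  1.47  1.07 -0.76]
[ 0.57 -0.27  0.22] 0.0 [-1.01  0.15  2.18  1.34  1.18 -0.69]
[[-0.006, -0.0, -0.017, 0.0], [-0.006, -0.0, -0.017, 0.0], [-0.005, -0.0, -0.017, 0.0], [-0.006, -0.0, -0.017, 0.0], [-0.005, -0.0, -0.018, 0.0]]
[[0.012, 0.025, -0.023, 0.0], [0.012, 0.025, -0.022, 0.0], [0.013, 0.025, -0.023, 0.0], [0.012, 0.026, -0.022, 0.0], [0.004, 0.036, -0.028, 0.0]]
[[0.004, 0.036, -0.028, 0.0], [0.003, 0.036, -0.028, 0.0], [0.004, 0.035, -0.028, 0.0]]
end [ 0.5704 -0.2697  0.22  ] [[0.381, 0.405, 0.831], [0.169, -0.915, 0.368], [0.909, 0.0, -0.417]]
```

Emit:
play_rows([
  [-0.006, 0, -0.017, 0, 50],
  [-0.006, 0, -0.017, 0, 50],
  [-0.005, 0, -0.017, 0, 50],
  [-0.006, 0, -0.017, 0, 50],
  [-0.005, 0, -0.018, 0, 50],
])

```text
time: 33.48
tool_pos: [0.6135, 0.0167, 0.0763]
tcp_rot: [-2.419, -0.51, -1.549]
wrist_force: [-0.1, -0.6, -1.1]
width: 0.744
```

Emit:
play_rows([
  [0.012, 0.025, -0.023, 0, 50],
  [0.012, 0.025, -0.022, 0, 50],
  [0.013, 0.025, -0.023, 0, 50],
  [0.012, 0.026, -0.022, 0, 50],
  [0, 0, 0, 0, 50],
])

```text
time: 34.1
tool_pos: [0.6005, -0.1035, 0.1611]
tcp_rot: [-2.42, -0.511, -1.556]
wrist_force: [0.1, 0.9, -2.1]
width: 0.75
```

```bash
cat > cpour.py <<'E'
from pour import *
def sched(Rm0,t,q):
    d=Rm0[:,2];k=np.array([0,0,1.]);out=[]
    for th,off,z in t:
        Q=R.from_rotvec(np.radians(th)*d).as_matrix();m=Q@k;u=-(k-(k@m)*m);u/=max(np.linalg.norm(u),1e-6)
        v=.018*m+(.034*u if th>=60 else 0);h=m[:2]/max(np.hypot(*m[:2]),1e-6)
        g=np.r_[J-off*h,z]-v;tcp=g+.0244*d;c,q=ik(tcp,Q@Rm0,1,q);out.append(tcp)
        print(th,"tcp",np.round(tcp,3),"g",np.round(g,3),"m",np.round(m,2),round(c,6),np.round(q,2))
    return out
E
python3 - <<'E'
from cpour import *
st();p,Rm=cur();q=read_state()["q"]
np.save("R0.npy",Rm)
t=[(60,.03,.17),(80,.025,.13),(90,.02,.125)]+[(x,.02,.122) for x in range(100,171,10)]
o=sched(Rm,t,q);np.save("cp.npy",o)
plan(p,Rm,[((.58,-.20,.215),0,3),(o[0],60/360,7),(o[1],20/360,3),(o[2],10/360,2)],4)
E
```

```text
34.1 q [-0.702  0.097  2.407  1.663  0.96  -0.865] p [ 0.6005 -0.1035  0.1611] 
R [[0.379, 0.402, 0.834], [0.17, -0.916, 0.364], [0.909, 0.004, -0.416]] w 0.75 F [ 0.1  0.9 -2.1]
60 tcp [ 0.491 -0.226  0.177] g [ 0.471 -0.234  0.187] m [ 0.14 -0.8   0.59] 0.0 [-1.11  0.1   2.36  1.32  1.21  0.21]
80 tcp [ 0.498 -0.236  0.146] g [ 0.478 -0.245  0.157] m [ 0.07 -0.95  0.32] 0.0 [-1.11  0.18  2.35  1.35  1.2   0.49]
90 tcp [ 0.502 -0.246  0.145] g [ 0.481 -0.254  0.155] m [ 0.02 -0.98  0.17] 0.0 [-1.11  0.2   2.33  1.35  1.2   0.66]
100 tcp [ 0.504 -0.25   0.145] g [ 0.484 -0.259  0.155] m [-0.05 -1.    0.03] 0.0 [-1.11  0.21  2.32  1.35  1.2   0.84]
110 tcp [ 0.507 -0.255  0.148] g [ 0.486 -0.264  0.158] m [-0.12 -0.99 -0.11] 0.0 [-1.11  0.21  2.3   1.35  1.2   1.02]
120 tcp [ 0.509 -0.26   0.149] g [ 0.488 -0.269  0.159] m [-0.2  -0.95 -0.24] 0.0 [-1.11  0.22  2.29  1.34  1.2   1.2 ]
130 tcp [ 0.51  -0.266  0.15 ] g [ 0.49  -0.275  0.16 ] m [-0.29 -0.89 -0.36] 0.0 [-1.12  0.22  2.28  1.34  1.2   1.38]
140 tcp [ 0.511 -0.271  0.15 ] g [ 0.491 -0.28   0.16 ] m [-0.38 -0.8  -0.46] 0.0 [-
[... 321 characters left out ...]
91  0.16 ] m [-0.62 -0.44 -0.64] 0.0 [-1.13  0.25  2.25  1.33  1.21  2.09]
[[0.0083, 0.0268, -0.0249, 0.0], [0.0083, 0.0268, -0.0249, 0.0], [0.0082, 0.0268, -0.0248, 0.0], [-0.0104, -0.0018, -0.0097, 0.0238], [-0.0105, -0.0002, -0.0096, 0.0238]]
[[-0.0105, 0.0014, -0.0097, 0.0238], [-0.0101, 0.0029, -0.0096, 0.0238], [-0.0096, 0.0044, -0.0097, 0.0238], [-0.0089, 0.0058, -0.0096, 0.0238], [-0.0079, 0.007, -0.0097, 0.0238]]
[[-0.0008, 0.0098, 0.0049, 0.0185], [0.0004, 0.0099, 0.0049, 0.0185], [0.0015, 0.0097, 0.005, 0.0185], [0.0046, 0.0015, -0.0001, 0.0139], [0.0047, 0.0012, -0.0, 0.0139]]
end [ 0.5016 -0.2455  0.1452] [[0.402, -0.379, 0.834], [-0.916, -0.171, 0.364], [0.005, -0.909, -0.416]]
```

Emit:
play_rows([
  [0.0083, 0.0268, -0.0249, 0, 50],
  [0.0083, 0.0268, -0.0249, 0, 50],
  [0.0082, 0.0268, -0.0248, 0, 50],
  [-0.0104, -0.0018, -0.0097, 0.0238, 50],
  [-0.0105, -0.0002, -0.0096, 0.0238, 50],
], squeeze=70)

```text
time: 34.72
tool_pos: [0.5533, -0.2032, 0.2003]
tcp_rot: [-2.362, -0.134, -1.416]
wrist_force: [-0.3, 0.4, -2.1]
width: 0.744
```

Emit:
play_rows([
  [-0.0105, 0.0014, -0.0097, 0.0238, 50],
  [-0.0101, 0.0029, -0.0096, 0.0238, 50],
  [-0.0096, 0.0044, -0.0097, 0.0238, 50],
  [-0.0089, 0.0058, -0.0096, 0.0238, 50],
  [-0.0079, 0.007, -0.0097, 0.0238, 50],
])

```text
time: 35.35
tool_pos: [0.4897, -0.2207, 0.1729]
tcp_rot: [-2.06, 0.677, -1.028]
wrist_force: [-0.4, -0.1, -1.7]
width: 0.747
```

```bash
python3 - <<'E'
from cpour import *
st();p,Rm=cur();o=np.load("cp.npy")+[0,0,.006]
S=[(o[1],20/360,3),(o[2],10/360,2)]+[(x,10/360,2) for x in o[3:]]
plan(p,Rm,S,3)
a=snap("scene","c60");b=snap("top","c60t")
cv2.imwrite("pics/c60c.png",np.hstack([cv2.resize(a[300:480,280:460,::-1],(400,400)),cv2.resize(b[240:400,400:560,::-1],(400,400))]))
E
```

```text
35.35 q [-1.11   0.098  2.369  1.32   1.213  0.213] p [ 0.4897 -0.2207  0.1729] 
R [[0.543, -0.131, 0.829], [-0.71, -0.599, 0.37], [0.448, -0.79, -0.418]] w 0.747 F [-0.4 -0.1 -1.7]
[[0.002, 0.008, 0.003, 0.0185], [0.003, 0.008, 0.003, 0.0185], [0.004, 0.007, 0.004, 0.0185], [0.005, 0.002, -0.0, 0.0139], [0.005, 0.001, -0.0, 0.0139]]
[[0.003, -0.0, 0.0, 0.0139], [0.002, -0.001, 0.0, 0.0139], [0.003, -0.001, -0.0, 0.0139], [0.002, -0.002, -0.001, 0.0139], [0.002, -0.002, -0.0, 0.0139]]
[[0.003, -0.001, -0.001, 0.0139], [0.002, -0.002, -0.0, 0.0139], [0.002, -0.002, -0.001, 0.0139], [0.002, -0.001, -0.0, 0.0139], [0.002, -0.002, -0.001, 0.0139]]
[[0.002, -0.001, -0.001, 0.0139], [0.001, -0.002, -0.0, 0.0139], [0.001, -0.001, -0.001, 0.0139], [0.001, -0.002, -0.0, 0.0139], [0.001, -0.001, -0.0, 0.0139]]
[[0.001, -0.001, -0.001, 0.0139]]
end [ 0.5119 -0.282   0.1554] [[-0.309, -0.465, 0.829], [-0.319, 0.872, 0.37], [-0.896, -0.15, -0.418]]
```

View pics/c60c.png

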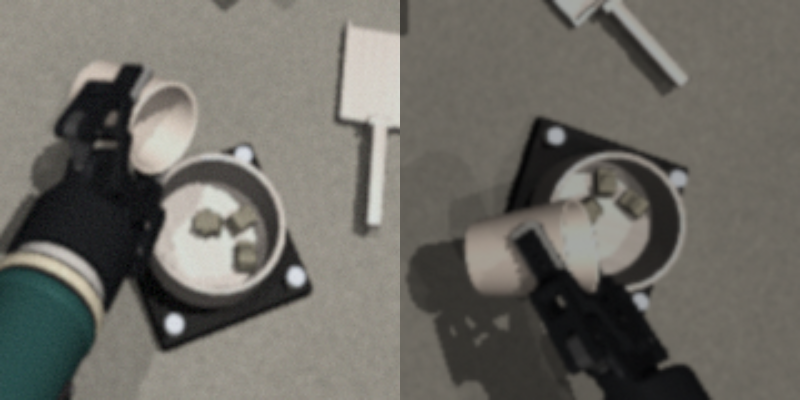

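Emit:
play_rows([
  [0.002, 0.008, 0.003, 0.0185, 50],
  [0.003, 0.008, 0.003, 0.0185, 50],
  [0.004, 0.007, 0.004, 0.0185, 50],
  [0.005, 0.002, 0, 0.0139, 50],
  [0.005, 0.001, 0, 0.0139, 50],
])

```text
time: 36.08
tool_pos: [0.5032, -0.2465, 0.152]
tcp_rot: [-1.743, 1.133, -0.725]
wrist_force: [0.2, -0.1, -1.0]
width: 0.745
```

Emit:
play_rows([
  [0.003, 0, 0, 0.0139, 50],
  [0.002, -0.001, 0, 0.0139, 50],
  [0.003, -0.001, 0, 0.0139, 50],
  [0, 0, 0, 0, 50],
  [0.002, -0.002, -0.001, 0.0139, 50],
])

```text
time: 36.7
tool_pos: [0.5075, -0.2561, 0.155]
tcp_rot: [-1.491, 1.391, -0.51]
wrist_force: [-0.1, -0.3, -1.2]
width: 0.748
```

Emit:
play_rows([
  [0.002, -0.002, 0, 0.0139, 50],
  [0.003, -0.001, -0.001, 0.0139, 50],
  [0.002, -0.002, 0, 0.0139, 50],
  [0.002, -0.002, -0.001, 0.0139, 50],
  [0.002, -0.001, 0, 0.0139, 50],
])

```text
time: 37.33
tool_pos: [0.5122, -0.2694, 0.1579]
tcp_rot: [-1.137, 1.656, -0.235]
wrist_force: [-0.0, 0.1, -0.6]
width: 0.749
```

Emit:
play_rows([
  [0.002, -0.002, -0.001, 0.0139, 50],
  [0.002, -0.001, -0.001, 0.0139, 50],
  [0.001, -0.002, 0, 0.0139, 50],
  [0.001, -0.001, -0.001, 0.0139, 50],
  [0.001, -0.002, 0, 0.0139, 50],
])

```text
time: 37.95
tool_pos: [0.5135, -0.2803, 0.1581]
tcp_rot: [-0.748, 1.856, 0.045]
wrist_force: [-0.0, 0.9, -0.4]
width: 0.749
```

```bash
python3 - <<'E'
from cpour import *
st();p,Rm=cur();q=read_state()["q"]
# return plan: lift, turn back -(total), place
d=Rm[:,2];R0=np.load("R0.npy")
th=np.degrees((R.from_matrix(R0.T@Rm)).as_rotvec()[2]);print("theta",th)
a=snap("scene","c150");b=snap("top","c150t")
cv2.imwrite("pics/c150c.png",np.hstack([cv2.resize(a[300:480,280:460,::-1],(400,400)),cv2.resize(b[240:400,400:560,::-1],(400,400))]))
E
```

```text
37.95 q [-1.121  0.233  2.245  1.318  1.217  1.938] p [ 0.5135 -0.2803  0.1581] 
R [[-0.22, -0.512, 0.831], [-0.471, 0.801, 0.369], [-0.854, -0.31, -0.417]] w 0.749 F [-0.   0.9 -0.4]
theta 160.14074994804926
```

Emit:
play_rows([
  [0, 0, -0.01, 0, 50],
  [0, 0, 0.01, 0, 50],
  [0, 0, -0.01, 0, 50],
  [0, 0, 0.01, 0, 50],
  [0, 0, 0, 0, 50],
])

```text
time: 38.67
tool_pos: [0.5136, -0.2804, 0.1576]
tcp_rot: [-0.748, 1.857, 0.045]
wrist_force: [-0.4, -0.2, -0.4]
width: 0.745
```

```bash
python3 - <<'E'
from cpour import *
F=[]
for i in range(3): read_camera("top");F.append(read_state()["wrist_force"])
print(np.mean(F,0))
st();p,Rm=cur();q=read_state()["q"]
S=[((.515,-.275,.24),0,2),((.58,-.19,.23),-160.1/360,16),((.61,.0,.12),0,4),((.614,.017,.056),0,2)]
ikpath(p,Rm,S,q,2)
plan(p,Rm,S,3)
E
```

```text
[ 0.14793128 -0.50195904 -0.35383947]
38.83 q [-1.122  0.233  2.245  1.318  1.217  1.939] p [ 0.5135 -0.2807  0.1578] 
R [[-0.221, -0.512, 0.83], [-0.471, 0.802, 0.369], [-0.854, -0.31, -0.418]] w 0.745 F [ 0.1 -1.2 -0.5]
[ 0.514 -0.278  0.199] 0.0 [-1.12  0.15  2.24  1.29  1.24  2.03]
[ 0.515 -0.275  0.24 ] 0.0 [-1.11  0.08  2.22  1.26  1.26  2.12]
[ 0.548 -0.232  0.235] 0.0 [-1.01  0.05  2.26  1.33  1.18  0.74]
[ 0.58 -0.19  0.23] 0.0 [-0.89  0.04  2.29  1.41  1.09 -0.66]
[ 0.595 -0.095  0.175] 0.0 [-0.7   0.05  2.42  1.63  0.96 -0.81]
[0.61 0.   0.12] 0.0 [-0.45  0.13  2.49  1.99  0.86 -1.05]
[0.612 0.008 0.088] 0.0 [-0.43  0.23  2.5   2.08  0.89 -1.17]
[0.614 0.017 0.056] 0.0 [-0.4   0.32  2.49  2.17  0.93 -1.27]
[[-0.037, -0.011, -0.015, 0.0], [-0.036, -0.011, -0.016, 0.0], [-0.003, 0.002, 0.006, -0.0278], [-0.003, 0.002, 0.006, -0.0278], [-0.004, 0.001, 0.006, -0.0278]]
[[-0.004, 0.001, 0.006, -0.0278], [-0.004, -0.0, 0.005, -0.0278], [-0.004, -0.001, 0.006, -0.0278], [-0.003, -0.001, 0.005, -0.0278], [-0.003, -0.002, 0.006, -0.0278]]
[[-0.003, -0.002, 0.005, -0.0278], [-0.002, -0.003, 0.006, -0.0278], [-0.002, -0.003, 0.005, -0.0278], [-0.001, -0.004, 0.006, -0.0278], [-0.001, -0.004, 0.005, -0.0278]]
[[-0.0, -0.004, 0.006, -0.0278], [0.0, -0.003, 0.005, -0.0278], [0.001, -0.003, 0.006, -0.0278], [-0.014, -0.04, 0.035, 0.0], [-0.014, -0.041, 0.035, 0.0]]
[[-0.014, -0.04, 0.035, 0.0], [-0.014, -0.041, 0.035, 0.0], [-0.027, -0.007, 0.018, 0.0], [-0.026, -0.007, 0.019, 0.0]]
end [0.6142 0.0173 0.0562] [[0.382, 0.406, 0.83], [0.17, -0.914, 0.369], [0.908, 0.001, -0.418]]
```

Emit:
play_rows([
  [-0.037, -0.011, -0.015, 0, 50],
  [-0.036, -0.011, -0.016, 0, 50],
  [-0.003, 0.002, 0.006, -0.0278, 50],
  [-0.003, 0.002, 0.006, -0.0278, 50],
  [-0.004, 0.001, 0.006, -0.0278, 50],
])

```text
time: 39.45
tool_pos: [0.5285, -0.259, 0.2383]
tcp_rot: [-1.215, 1.606, -0.295]
wrist_force: [0.2, 0.0, -1.6]
width: 0.744
```

Emit:
play_rows([
  [-0.004, 0.001, 0.006, -0.0278, 50],
  [-0.004, 0, 0.005, -0.0278, 50],
  [-0.004, -0.001, 0.006, -0.0278, 50],
  [-0.003, -0.001, 0.005, -0.0278, 50],
  [-0.003, -0.002, 0.006, -0.0278, 50],
])

```text
time: 40.08
tool_pos: [0.5488, -0.2321, 0.235]
tcp_rot: [-1.862, 0.985, -0.835]
wrist_force: [0.0, -0.4, -0.3]
width: 0.747
```

Emit:
play_rows([
  [-0.003, -0.002, 0.005, -0.0278, 50],
  [-0.002, -0.003, 0.006, -0.0278, 50],
  [-0.002, -0.003, 0.005, -0.0278, 50],
  [-0.001, -0.004, 0.006, -0.0278, 50],
  [-0.001, -0.004, 0.005, -0.0278, 50],
])

```text
time: 40.7
tool_pos: [0.5682, -0.2055, 0.2324]
tcp_rot: [-2.298, 0.115, -1.316]
wrist_force: [-0.5, 0.0, -0.3]
width: 0.748
```

Emit:
play_rows([
  [0, -0.004, 0.006, -0.0278, 50],
  [0, -0.003, 0.005, -0.0278, 50],
  [0.001, -0.003, 0.006, -0.0278, 50],
  [-0.014, -0.04, 0.035, 0, 50],
  [-0.014, -0.041, 0.035, 0, 50],
])

```text
time: 41.32
tool_pos: [0.5955, -0.0955, 0.1749]
tcp_rot: [-2.42, -0.513, -1.553]
wrist_force: [1.3, 1.1, -0.5]
width: 0.746
```

Emit:
play_rows([
  [-0.014, -0.04, 0.035, 0, 50],
  [-0.014, -0.041, 0.035, 0, 50],
  [-0.02, -0.007, 0.015, 0, 50],
  [0, 0, 0, 0, 50],
])

```text
time: 41.82
tool_pos: [0.6099, 0.0101, 0.093]
tcp_rot: [-2.419, -0.513, -1.543]
wrist_force: [0.2, 0.9, 0.3]
width: 0.747
```

```bash
python3 - <<'E'
from cpour import *
st();p,Rm=cur();q=read_state()["q"];print(info(Rm))
plan(p,Rm,[((.612,.010,.052),0,3),((.612,.010,.0475),0,1)],4)
E
```

```text
41.83 q [-0.426  0.205  2.5    2.065  0.882 -1.145] p [0.6099 0.0101 0.093 ] 
R [[0.386, 0.408, 0.828], [0.169, -0.913, 0.371], [0.907, -0.003, -0.421]] w 0.747 F [0.2 0.9 0.3]
alpha 65.1 az 24.1 yz -0.003 xaz 23.7
[[-0.0121, 0.0003, 0.0063, 0.0], [-0.0121, 0.0004, 0.0063, 0.0], [-0.0122, 0.0003, 0.0063, 0.0], [-0.0041, 0.0, 0.0019, 0.0]]
end [0.6119 0.01   0.0475] [[0.386, 0.408, 0.828], [0.169, -0.913, 0.371], [0.907, -0.003, -0.421]]
```

Emit:
play_rows([
  [-0.0121, 0.0003, 0.0063, 0, 50],
  [-0.0121, 0.0003, 0.0063, 0, 50],
  [-0.0121, 0.0003, 0.0063, 0, 50],
  [-0.003, 0, 0.0015, 0, 50],
  [0, 0, 0, 0, 50],
])

```text
time: 42.45
tool_pos: [0.6144, 0.0072, 0.0521]
tcp_rot: [-2.418, -0.513, -1.552]
wrist_force: [-0.1, -0.4, -1.4]
width: 0.748
```

```bash
python3 - <<'E'
from cpour import *
st()
E
```

```text
42.45 q [-0.427  0.337  2.485  2.149  0.945 -1.279] p [0.6144 0.0072 0.0521] 
R [[0.381, 0.405, 0.831], [0.17, -0.914, 0.367], [0.909, 0.002, -0.417]] w 0.748 F [-0.1 -0.4 -1.4]
```

Lower the last ~5 mm, release gently, and lift straight up.

Emit:
play_rows([
  [-0.003, 0, 0.0013, 0, 50],
  [-0.0015, 0, 0.0007, 0, 50],
  [0, 0, 0, 0, 68],
  [0, 0, 0, 0, 76],
  [0, 0, 0, 0, 85],
])

```text
time: 43.08
tool_pos: [0.6137, 0.0081, 0.0464]
tcp_rot: [-2.418, -0.514, -1.55]
wrist_force: [-0.4, 1.0, -0.3]
width: 0.995
```

Emit:
play_rows([
  [0, 0, 0, 0, 85],
  [0, 0, 0, 0, 85],
  [0.014, 0, -0.006, 0, 85],
  [0.023, 0, -0.011, 0, 85],
  [0.032, 0, -0.015, 0, 85],
])

```text
time: 43.7
tool_pos: [0.6127, 0.0083, 0.1217]
tcp_rot: [-2.42, -0.512, -1.546]
wrist_force: [0.6, -0.2, 0.5]
width: 0.993
```

```bash
python3 - <<'E'
from cpour import *
st();p,Rm=cur();q=read_state()["q"]
S=[((.61,-.03,.20),0,2),((.58,-.20,.33),0,4),((.60,-.50,.35),0,6)]
ikpath(p,Rm,S,q,2)
plan(p,Rm,S,3)
E
```

```text
43.7 q [-0.426  0.127  2.495  2.005  0.845 -1.05 ] p [0.6127 0.0083 0.1217] 
R [[0.384, 0.406, 0.829], [0.169, -0.914, 0.369], [0.908, -0.001, -0.42]] w 0.993 F [ 0.6 -0.2  0.5]
[ 0.611 -0.011  0.161] 0.0 [-0.48  0.03  2.48  1.86  0.83 -0.89]
[ 0.61 -0.03  0.2 ] 0.0 [-0.53 -0.05  2.45  1.71  0.84 -0.74]
[ 0.595 -0.115  0.265] 0.0 [-0.73 -0.11  2.34  1.45  0.99 -0.53]
[ 0.58 -0.2   0.33] 0.0 [-0.9  -0.1   2.2   1.29  1.15 -0.41]
[ 0.59 -0.35  0.34] 0.0 [-1.05  0.13  1.94  1.23  1.29 -0.43]
[ 0.6  -0.5   0.35] 0.0 [-1.15  0.37  1.62  1.17  1.39 -0.38]
[[0.032, 0.017, -0.025, 0.0], [0.032, 0.017, -0.024, 0.0], [0.019, 0.036, -0.036, 0.0], [0.019, 0.036, -0.035, 0.0], [0.02, 0.035, -0.036, 0.0]]
[[0.019, 0.036, -0.035, 0.0], [-0.004, 0.047, -0.017, 0.0], [-0.004, 0.047, -0.017, 0.0], [-0.004, 0.047, -0.017, 0.0], [-0.004, 0.047, -0.017, 0.0]]
[[-0.004, 0.047, -0.017, 0.0], [-0.005, 0.047, -0.018, 0.0]]
end [ 0.5996 -0.4999  0.3499] [[0.384, 0.406, 0.829], [0.169, -0.914, 0.369], [0.908, -0.001, -0.42]]
```

Emit:
play_rows([
  [0.032, 0.017, -0.025, 0, 85],
  [0.032, 0.017, -0.024, 0, 85],
  [0.019, 0.036, -0.036, 0, 85],
  [0.019, 0.036, -0.035, 0, 85],
  [0.02, 0.035, -0.036, 0, 85],
])

```text
time: 44.32
tool_pos: [0.5868, -0.1584, 0.2995]
tcp_rot: [-2.419, -0.514, -1.549]
wrist_force: [0.7, 0.6, -0.6]
width: 1.001
```

Emit:
play_rows([
  [0.019, 0.036, -0.035, 0, 85],
  [-0.004, 0.047, -0.017, 0, 85],
  [-0.004, 0.047, -0.017, 0, 85],
  [-0.004, 0.047, -0.017, 0, 85],
  [-0.004, 0.047, -0.017, 0, 85],
])

```text
time: 44.95
tool_pos: [0.5939, -0.4011, 0.3441]
tcp_rot: [-2.418, -0.513, -1.549]
wrist_force: [0.5, 0.4, 1.2]
width: 0.998
```

Emit:
play_rows([
  [-0.004, 0.047, -0.017, 0, 85],
  [-0.005, 0.047, -0.018, 0, 85],
  [-0.004, 0.047, -0.017, 0, 85],
  [-0.004, 0.047, -0.017, 0, 85],
  [0, 0, 0, 0, 85],
])

```text
time: 45.58
tool_pos: [0.606, -0.6032, 0.3556]
tcp_rot: [-2.42, -0.509, -1.55]
wrist_force: [1.3, 0.8, -1.1]
width: 0.996
```

```bash
python3 - <<'E'
from cpour import *
st();b=snap("top","fin");a=snap("scene","fins")
o=np.zeros((600,800,3),np.uint8)
o[:300,:400]=cv2.resize(a[150:330,230:470,::-1],(400,300),interpolation=cv2.INTER_CUBIC)
o[:300,400:]=cv2.resize(b[270:390,400:560,::-1],(400,300),interpolation=cv2.INTER_CUBIC)
o[300:]=cv2.resize(b[130:370,160:480,::-1],(800,600),interpolation=cv2.INTER_CUBIC)[:300] if 0 else cv2.resize(b[100:370,60:580,::-1],(800,300))
cv2.imwrite("pics/finc.png",o)
E
```

```text
45.58 q [-1.193  0.539  1.372  1.15   1.463 -0.325] p [ 0.606  -0.6032  0.3556] 
R [[0.383, 0.403, 0.831], [0.168, -0.915, 0.367], [0.908, -0.0, -0.418]] w 0.996 F [ 1.3  0.8 -1.1]
```

View pics/finc.png

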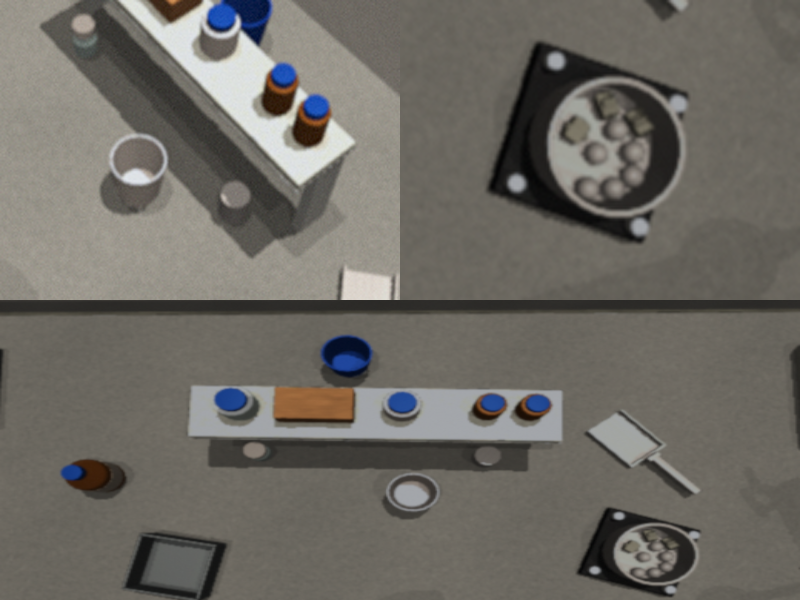

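```bash
python3 -c "
from workcell import finish_job
print(finish_job())"
```

```text
the job is handed in; nothing more can be done
None
```

The jar is charged: all three lumps went in first, then all six steel balls on top, and I handed the job in at about 45.7 s of the 72 s allowed.

- **Pan:** I turned it on the bench, gripped it again with the tool tilted about 39°, and tipped it over the jar. It then went back down flat and empty to the right of the shelf.
- **Tilting the tool:** The moves can only turn the tool about its own axis. To tilt it, I pushed the arm against its reach limit.
- **Beaker:** I gripped it from the front at about 65° tilt and poured it with a 160° turn. It was set down upright and empty in front of the shelf.

The last camera pictures showed:
- **In the jar:** three lumps and six balls.
- **On the bench:** the pan empty and flat, and the beaker empty and upright. I saw nothing spilled.
- **Bystanders:** the bottle, vial and weight looked unmoved by eye; I did not measure them again.
- **Robot:** gripper open, well clear of everything.

While the beaker was still upside down, the force reading was about 0.4 N, close to the empty beaker's weight, so that agreed with the pictures. No check failed or disagreed. The highest wrist force I saw, at the end of moves, was about 9 N.

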